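# Make up the trays for two phone repairs

### The job

Make up the two repair kits from the stock lying on the bench. The tray with the opened phone is a soldering job: it gets the solder reel, the flux tin and the tweezers; the tray with the closed phone is a camera change: it gets the camera module and the screwdriver. Set each thing right way up and fully down into the recess of its tray that is made for it (reel and tin in their round wells, the camera module in the small padded cell, tools lying along the long front groove), and leave both phones lying in their bays.

Things in the scene. Friction and masses are not known exactly. Their poses are not given: they have to be found in the camera images.
- reel: solder reel: standing blue-flanged spool, 52 mm diameter, 40 mm tall, 0.13 to 0.27 kg. Origin at the centre of its underside, z up. Like all the stock it starts on a fixed 2 mm thick mat on the bench. Its recess in a tray is the round reel well, 62 mm diameter, centre at (-29.5, +54) mm in the tray's x, y; floor 4 mm above the bench, 5 mm below the tray's top.
- tin: flux tin: low round white tin, lid on, 44 mm diameter, 20 mm tall, 35 to 70 g. Origin at the centre of its underside, z up. Its recess in a tray is the round tin well, 54 mm diameter, centre at (-29.5, -50) mm in the tray's x, y; floor 4 mm above the bench, 5 mm below the tray's top.
- camera_module: phone camera module: small flat black block with two round lenses on top, 22 (its x) x 30 (its y) x 9 mm tall, 12 g. Origin at the centre of its underside, z up. Its recess is the small cell with a dark pad, 40 (tray x) x 32 (tray y) mm, centre (-29.5, 0) mm in the tray; floor 6.5 mm above the bench, 2.5 mm deep. Goes in with its 22 mm side along tray y.
- tweezers: precision tweezers lying on their side: two bright steel legs joined at the butt and meeting at the points, 124 mm long, 12 mm across the ribbed grip and 9 mm tall, 30 g. Origin at mid-length on the underside, x axis along them towards the points, z up; grip them across y at the origin. They go lying into the tool groove, whose floor is 6 mm above the bench, 3 mm below the tray's top.
- driver: precision screwdriver lying down: yellow round handle 10 mm thick, 80 mm long, then a thin shaft, 115 mm over all, 22 g. Origin on its centre line at the butt end (5 mm above what it lies on), z axis from butt to tip; balances 40 mm along +z: grip it there. The tool groove's floor is 6 mm above the bench, 3 mm below the tray's top; the handle stands 7 mm proud of the tray.
- tray_board: tray with the opened phone. Flat grey moulded job tray, 193 (x) x 190 (y) mm, top 9 mm above the bench, fixed. Origin at the centre of its underside; x points to the phone bay (away from the robot), y left, z up. Recesses: phone bay 80 x 160 mm at (47, 0); a row of reel well, padded cell and tin well at x = -29.5; tool groove 20 (x) x 154 (y) mm at (-76.5, 0), its front edge.
- tray_camera: tray with the closed phone: exactly like tray_board in shape, axes and recesses (it too has a reel well, padded cell, tin well and tool groove); only the phone lying in its bay differs. Fixed. To the right of the trays (y below -0.38 m, x 0.35 to 0.6 m) stands a heat gun on a stand some 0.35 m tall, close to where the arm starts: draw back towards the base and up before swinging in.
- phone_opened: opened phone, screen off with its board and battery showing, 155 x 75 x 16 mm, lying loose in the bay of tray_board; stays there. Origin at the centre of its underside.
- phone_closed: closed dark phone, 138 x 69 x 9 mm, lying loose in the bay of tray_camera; stays there. Origin at the centre of its underside.

How it is judged:
By the outcome, as a careful person would: the job done as asked, in the order asked, and still so for the second after the job is handed in, with the robot touching nothing.
It also fails if it takes over 125 s, if anything falls off the work surface, if the arm or the gripper's body presses on something with over 40 N, if the wrist force passes 120 N, or if a joint passes its speed limit or range.

### The arm

A 6-joint arm with a two-finger parallel gripper is mounted at the origin on a cart in front of the work surface, level with it; the furniture and walls round the work are solid. World frame = base frame: x ahead of the robot, y to its left, z up, the work surface at z = 0. Lengths are in m, angles in rad, forces in N, time in s.
With the tool pointing down it reaches from about 0.35 to 0.975 m from the base axis. Payload 4.9 kg.
Tool frame: the origin (TCP) lies midway between the tips of the shut fingers; the grasp point (between the pads) lies 19 mm behind it; z points along the fingers, y is the line along which they close (so a half turn about z gives the same grasp; the last joint's range is limited). The gripper opens to 85 mm and grips with 20 to 120 N. Pads are 22 mm wide; open, the fingers measure 114 mm over their backs; the gripper's body (76 mm by 85 mm) begins 54 mm behind the grasp point. The pads swing forward as they close: fully open they stand 13 mm farther back than shut.
Start: joints at [-1.398, 0.053, 1.613, -0, 1.476, -0.119], TCP at [0.18, -0.599, 0.198] pointing down, gripper open.
Joint ranges: [-3.01, 3.01], [-1.01, 2.22], [0.06, 2.58], [-1.02, 4.17], [0.09, 2.62], [-3.14, 3.14]. Speed limits (rad/s): [2.57, 2.57, 3.14, 3.14, 3.14, 3.14].

### API

Orientations are given as a rotation vector (axis times angle).
In Python, from station import ctrl gives the robot as it stands.
- The arm moves only by the tool step_arm, never from a script. Its argument "targets" is a list of rows, each an object with "travel": the shift along the world's x, y, z as a fraction of full scale, a list of three; "angular": the turn, a rotation vector about the world's x, y, z as a fraction of full scale, a list of three; "gripper": the opening, from 0 (shut) to 1 (fully open). In form: [{"travel": [x, y, z], "angular": [rx, ry, rz], "gripper": gripper}, ...]. A call has 1 to 10 rows; each row is the pose to reach, as a shift and turn from the pose commanded when the call began; what a row does not reach only later rows make up. Full scale, the value 1, is 0.6 m for a shift and pi/4 rad for a turn. A row lasts 1/10 s, in which the tool goes at most 50 mm and 8.59 degrees, less where a joint would pass 70% of its speed; a pose out of reach is approached as far as the arm can. A call with a number of a shift or a turn outside -1 to 1 is refused whole. A call with a gripper value outside its range is refused whole. The fingers move at their own pace and stop on an object; "squeeze" is the grip in N (left out, the last holds). Time passes only in rows, so rows that repeat a pose let the fingers close. It gives the time, the measured TCP pose, the force, the opening and the grip force at its end, in the units of the state.
- ctrl.get_obs(): the state, without advancing time (a new reading comes with each control period).
- ctrl.get_image(name): name is "scene" or "top" or "wrist"; returns a dict with "img" (384x512x3 uint8, red, green, blue), "fx", "fy", "cx", "cy" (pixels), "rvec" (rotation vector, rad) and "tvec" (3), from world to camera coordinates, as OpenCV has them. Camera axes: x right, y down, z forward; pixel columns grow to the right and rows downward; lengths in m; the calibration is good to about 2 mm. A picture is of the moment at which its call begins. There is no depth.
- ctrl.finish_job(): hands the job in; it is judged then, once.
The state is a dict: "t": time; "q": joint angles; "dq": joint speeds; "effort": joint torques, N m; "tool_pos": TCP position; "tool_rot": TCP orientation; "contact_force": force on the tool from outside, world axes, zero at the start; "wrist_torque": the same for the moment, N m; "opening": finger opening in m; "grip_force": force on a finger pad.
Only numpy, scipy, OpenCV 4.12 (cv2) and the standard library are available. Lean on these libraries where they do the work, as an engineer would, in place of code of your own. Each camera call takes 0.05 s, during which the arm holds its last target. There are 200 camera calls.

## Working session

There is one attempt and no reset: what is moved stays moved. The work goes in short steps, Python scripts to look and compute and a tool call to move; the robot and the scene stay as the last step left them, time stands still between calls to the robot, and variables do not carry over. Pictures are saved under pics/ and viewed, at most 14 in all, crops included, and the job is handed in when it is done.

Besides the shell and the picture viewer there is one more tool, called after ">>>" as name([rows], argument=value, ...), one row to a line, values as JSON. step_arm: Moves the arm, as the interface text tells. Its arguments: {"type":"object","properties":{"targets":{"type":"array"},"squeeze":{"type":"number"}},"required":["targets"]}

```bash
ls; mkdir -p pics
python3 - <<'E'
from station import ctrl
import cv2
for n in("scene","top"):
    d=ctrl.get_image(n); cv2.imwrite(f"pics/{n}0.png",cv2.resize(d["img"][:,:,::-1],(800,600),interpolation=cv2.INTER_CUBIC))
    print(n,d["fx"],d["fy"],d["cx"],d["cy"],d["rvec"],d["tvec"])
o=ctrl.get_obs();print(o["t"],o["tool_pos"],o["tool_rot"],o["opening"])
E
```

```text
pics
scene 416.49164351696186 416.49164351696186 257.3470422586657 189.05122473473958 [ 2.36701964  0.17819322 -0.09033805] [-0.53623919  0.01510261  1.14297259]
top 443.10798972450283 443.10798972450283 248.0865646619663 202.330196744419 [ 2.1547755  -2.10017578  0.17617886] [0.03829362 0.54226635 1.22017647]
0.1 [ 0.17966324 -0.59795288  0.19685259] [-3.10633648e+00 -4.56403964e-01  1.23076894e-04] 0.08544956499400999
```

View pics/scene0.png

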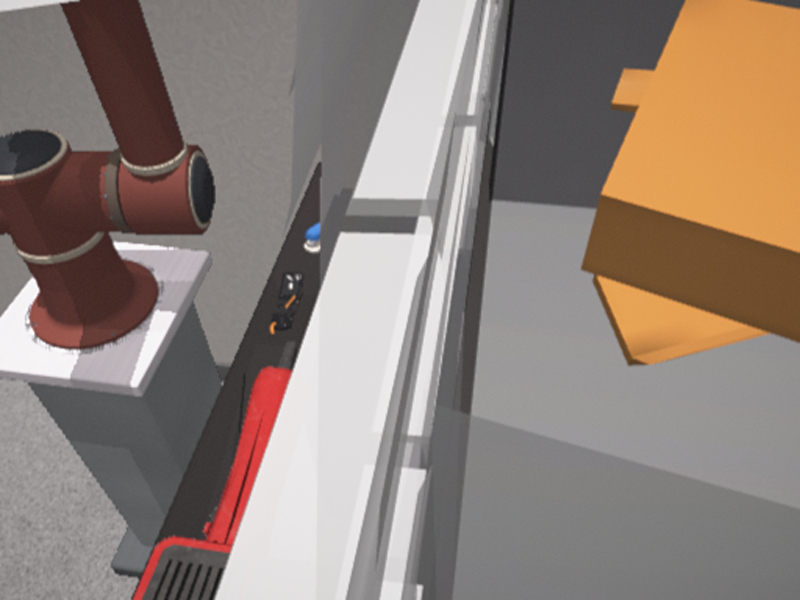

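View pics/top0.png

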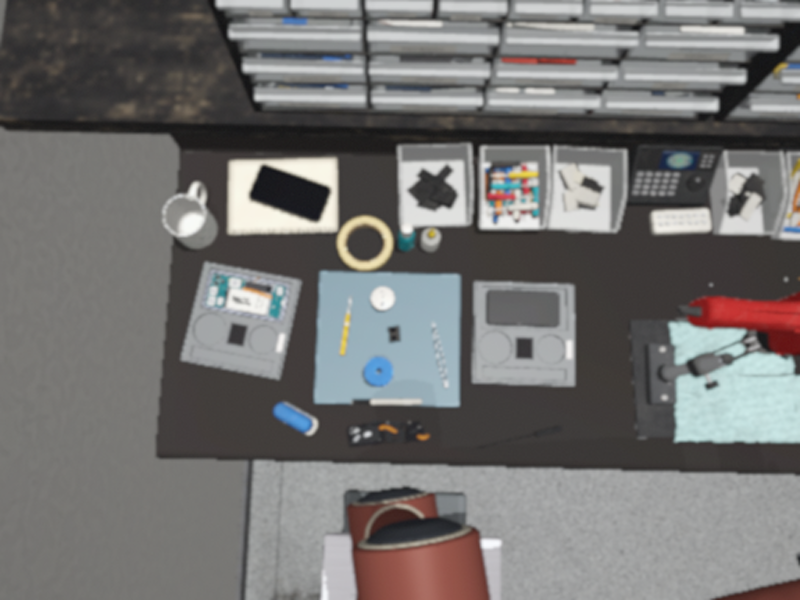

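The top view shows the opened-phone tray at about (241,320), the closed-phone tray at (524,333) and the stock on the mat between them. The scene camera is blocked by the shelf. I'll measure on an enlarged crop of the top view.

```bash
cat > h.py <<'E'
import numpy as np, cv2
from scipy.spatial.transform import Rotation as R
from station import ctrl
def world(d,uv,z):
    "pixels -> world points on plane height z"
    Rm=cv2.Rodrigues(np.array(d["rvec"]))[0]; t=np.array(d["tvec"])
    uv=np.atleast_2d(uv).astype(float)
    ray=np.c_[(uv[:,0]-d["cx"])/d["fx"],(uv[:,1]-d["cy"])/d["fy"],np.ones(len(uv))]@Rm
    c=-Rm.T@t
    return (c+ray*((z-c[2])/ray[:,2])[:,None])[:,:2]
def pix(d,P):
    K=np.array([[d["fx"],0,d["cx"]],[0,d["fy"],d["cy"]],[0,0,1.]])
    return cv2.projectPoints(np.atleast_2d(np.array(P,float)),np.array(d["rvec"]),np.array(d["tvec"]),K,None)[0][:,0]
E
python3 - <<'E'
from h import *
d=ctrl.get_image("top"); im=d["img"]
np.save("top.npy",d,allow_pickle=True)
c=im[160:272,112:376,::-1]
cv2.imwrite("pics/crop1.png",cv2.resize(c,None,fx=3,fy=3,interpolation=cv2.INTER_CUBIC))
hsv=cv2.cvtColor(im,cv2.COLOR_RGB2HSV)
s=1.5625
print("tool",world(d,[[241/s,320/s],[524/s,333/s],[388/s,338/s]],0.009))
def seg(name,m,box,z):
    mm=np.zeros(m.shape,np.uint8); x0,y0,x1,y1=box; mm[y0:y1,x0:x1]=m[y0:y1,x0:x1]
    n,l,st,ce=cv2.connectedComponentsWithStats(mm)
    for i in np.argsort(-st[1:,4])[:3]+1:
        ys,xs=np.where(l==i); w=world(d,np.c_[xs,ys],z)
        e,v=np.linalg.eigh(np.cov(w.T)) if len(w)>3 else (0,np.eye(2))
        print(name,st[i],w.mean(0).round(4),"ang",np.degrees(np.arctan2(v[1,1],v[0,1])).round(1),"ext",np.ptp((w-w.mean(0))@v,axis=0).round(4))
H,S,V=[hsv[...,i].astype(int) for i in range(3)]
box=(205,178,292,256)
print(hsv[190:191,215:216],hsv[236,242],hsv[190,245],hsv[214,252],hsv[210,221])
seg("reel",(S>150)&(H>95)&(H<125),box,.042)
seg("tin",(S<40)&(V>150),(228,178,262,205),.022)
seg("cam",(V<70),(240,200,270,226),.011)
seg("drv",(H>15)&(H<35)&(S>90),box,.007)
seg("twz",(S<60)&(V>120),(268,198,292,256),.007)
E
```

```text
tool [[ 0.53339349  0.32893314]
 [ 0.52209518 -0.2040412 ]
 [ 0.50615575  0.0508018 ]]
[[[ 99  49 183]]] [106 125 149] [ 23   4 239] [10 11 72] [ 25 167 218]
reel [235 230  15  16 156] [0.4405 0.0668] ang -172.4 ext [0.0397 0.0438]
tin [236 182  18  18 248] [0.5804 0.0638] ang 81.8 ext [0.0516 0.0517]
cam [250 210   4   3  11] [0.5221 0.0423] ang 107.0 ext [0.0073 0.0101]
cam [251 215   3   3   7] [0.5079 0.0405] ang 122.6 ext [0.0056 0.0081]
drv [218 209   5  18  49] [0.5013 0.134 ] ang 173.6 ext [0.0076 0.0514]
drv [221 201   3   5  11] [0.5433 0.1295] ang 167.4 ext [0.0065 0.0123]
twz [ 268  198   24   58 1392] [ 0.479  -0.0411] ang -179.3 ext [0.068  0.1685]
```

View pics/crop1.png

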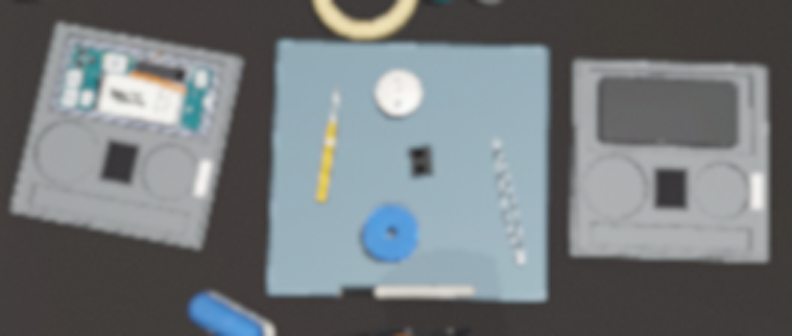

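The crop shows both trays, with the phone bays pointing up in the image (+x). The driver lies at crop (327,150), tin (399,93), module (420,162), reel (390,233) and tweezers (508,200). Next I'll fit the trays and start moving in, drawing back and up first.

Run:
```python
from h import *
d=np.load("top.npy",allow_pickle=True).item(); im=d["img"]
g=cv2.resize(im,None,fx=4,fy=4,interpolation=cv2.INTER_CUBIC); hsv=cv2.cvtColor(g,cv2.COLOR_RGB2HSV)
for nm,(x0,y0,x1,y1) in dict(board=(112,165,196,245),camera=(299,176,372,250)).items():
    m=np.zeros(g.shape[:2],np.uint8); m[4*y0:4*y1,4*x0:4*x1]=(g[4*y0:4*y1,4*x0:4*x1].max(2)>95)
    n,l,st,ce=cv2.connectedComponentsWithStats(m); i=1+np.argmax(st[1:,4])
    ys,xs=np.where(l==i); w=world(d,(np.c_[xs,ys]+.5)/4-.5,.009)
    r=cv2.minAreaRect((w*1000).astype(np.float32)); print(nm,r)
# tweezers / cam
sub=hsv[4*195:4*250,4*262:4*296]; 
m=((sub[...,1]<38)|(sub[...,2]>205)).astype(np.uint8)
m=cv2.morphologyEx(m,cv2.MORPH_CLOSE,np.ones((25,25)))
n,l,st,ce=cv2.connectedComponentsWithStats(m)
for i in np.argsort(-st[1:,4])[:2]+1:
    ys,xs=np.where(l==i); w=world(d,(np.c_[xs+4*262,ys+4*195]+.5)/4-.5,.008)
    r=cv2.minAreaRect((w*1000).astype(np.float32)); print("tw",st[i],r)
# driver: handle + whole
print("cam",-cv2.Rodrigues(np.array(d["rvec"]))[0].T@d["tvec"])
def cr(u,v): return (112+u/3,160+v/3)
print("drv butt,tip",world(d,[cr(321,200),cr(337,94)],.007))
print("tw ends",world(d,[cr(495,140),cr(521,264)],.007))
print("camc",world(d,[cr(421,161)],.011))
```

```text
board ((535.2203369140625, 329.58587646484375), (195.1642608642578, 198.12796020507812), 80.4169921875)
camera ((523.60595703125, -202.45921325683594), (195.2632293701172, 198.6720428466797), 89.12549591064453)
tw [  54   42   51  178 3795] ((476.6883850097656, -45.59718322753906), (133.83428955078125, 19.40331268310547), 13.399022102355957)
tw [ 130    0    6  220 1099] ((493.8372497558594, -85.4014892578125), (161.4333953857422, 3.637350559234619), 0.44580981135368347)
cam [0.32335715 0.039817   1.29545535]
drv butt,tip [[0.47372386 0.13575222]
 [0.57941798 0.12387744]]
tw ends [[ 0.53728108 -0.03289119]
 [ 0.41651977 -0.05980306]]
camc [[0.51401413 0.03923596]]
```

>>> step_arm([
  {"travel": [-0.1,0.2,0.4],"angular": [0,0,0],"gripper": 1},
  {"travel": [-0.1,0.25,0.42],"angular": [0,0,0],"gripper": 1},
  {"travel": [-0.1,0.25,0.42],"angular": [0,0,0],"gripper": 1},
  {"travel": [-0.1,0.3,0.45],"angular": [0,0,0],"gripper": 1},
  {"travel": [-0.1,0.3,0.45],"angular": [0,0,0],"gripper": 1},
  {"travel": [-0.1,0.3,0.45],"angular": [0,0,0],"gripper": 1},
  {"travel": [-0.1,0.3,0.45],"angular": [0,0,0],"gripper": 1},
  {"travel": [-0.1,0.3,0.45],"angular": [0,0,0],"gripper": 1},
])

```text
t: 0.95
tool_pos: [0.1196, -0.4177, 0.4741]
tool_rot: [3.098, 0.455, -0.001]
contact_force: [1.0, -1.2, 0.3]
opening: 0.0856
grip_force: 0.0
```

>>> step_arm([
  {"travel": [0.3,0.2,0],"angular": [0,0,0],"gripper": 1},
  {"travel": [0.3,0.2,0],"angular": [0,0,0],"gripper": 1},
  {"travel": [0.3,0.2,0],"angular": [0,0,0],"gripper": 1},
  {"travel": [0.3,0.2,0],"angular": [0,0,0],"gripper": 1},
  {"travel": [0.5,0.75,-0.1],"angular": [0,0,0],"gripper": 1},
  {"travel": [0.5,0.75,-0.1],"angular": [0,0,0],"gripper": 1},
  {"travel": [0.5,0.75,-0.1],"angular": [0,0,0],"gripper": 1},
  {"travel": [0.5,0.75,-0.1],"angular": [0,0,0],"gripper": 1},
  {"travel": [0.5,0.75,-0.1],"angular": [0,0,0],"gripper": 1},
  {"travel": [0.5,0.75,-0.1],"angular": [0,0,0],"gripper": 1},
])

```text
t: 1.95
tool_pos: [0.3952, -0.0302, 0.4171]
tool_rot: [-3.108, -0.457, 0.003]
contact_force: [1.4, -1.2, 0.8]
opening: 0.0853
grip_force: 0.0
```

>>> step_arm([
  {"travel": [0,0,0],"angular": [0,0,0],"gripper": 1},
  {"travel": [0,0,0],"angular": [0,0,0],"gripper": 1},
  {"travel": [0,0,0],"angular": [0,0,0],"gripper": 1},
  {"travel": [0,0,0],"angular": [0,0,0],"gripper": 1},
])

```text
t: 2.35
tool_pos: [0.3947, -0.0336, 0.4191]
tool_rot: [3.109, 0.452, -0.001]
contact_force: [-0.5, -0.0, -0.8]
opening: 0.0852
grip_force: 0.0
```

Run:
```python
from h import *
d=ctrl.get_image("wrist");np.save("w1.npy",d,allow_pickle=True)
cv2.imwrite("pics/w1.png",cv2.resize(d["img"][:,:,::-1],(800,600),interpolation=cv2.INTER_CUBIC))
o=ctrl.get_obs();print(o["t"],o["tool_pos"],o["tool_rot"],o["q"])
```

```text
2.4 [ 0.39463741 -0.03361074  0.41925581] [3.10883628e+00 4.51659378e-01 2.13981725e-05] [-2.73336900e-01 -5.29358943e-01  1.73894748e+00 -1.09983759e-04
  1.93194356e+00  1.00887446e+00]
```

View pics/w1.png

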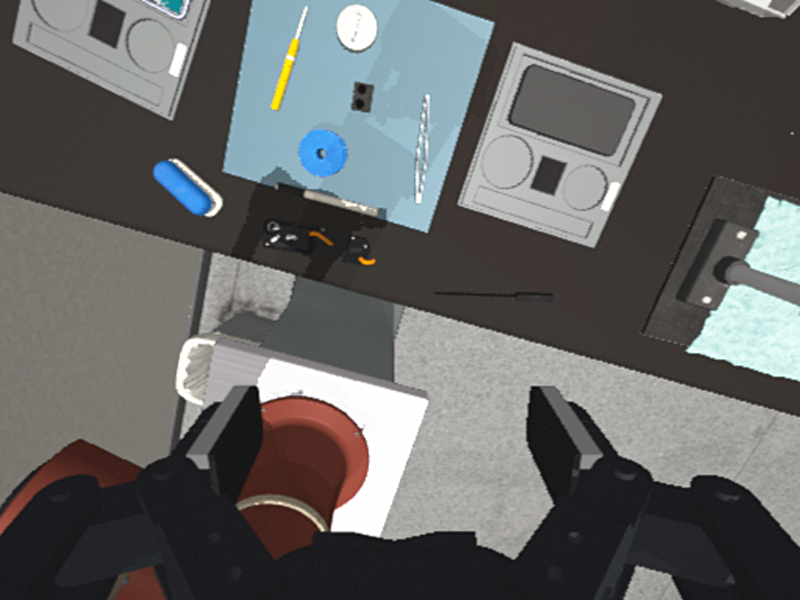

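The wrist view clearly shows the stock (driver (288,75), tin (356,28), module (362,97), reel (323,152), tweezers (423,150)) and the closed-phone tray at (560,145). I'll measure from it.

```bash
cat >> h.py <<'E'
def up(d,k=4):
    return cv2.resize(d["img"],None,fx=k,fy=k,interpolation=cv2.INTER_CUBIC)
def blob(d,mask,z,box,k=4,close=0,n=1):
    "largest blobs of the upsampled mask inside world-pixel box -> centre mm, minAreaRect mm"
    m=np.zeros(mask.shape,np.uint8); x0,y0,x1,y1=[int(k*b) for b in box]; m[y0:y1,x0:x1]=mask[y0:y1,x0:x1]
    if close: m=cv2.morphologyEx(m,cv2.MORPH_CLOSE,np.ones((close,close)))
    c,l,st,_=cv2.connectedComponentsWithStats(m)
    for i in np.argsort(-st[1:,4])[:n]+1:
        ys,xs=np.where(l==i); w=1000*world(d,(np.c_[xs,ys]+.5)/k-.5,z)
        r=cv2.minAreaRect(w.astype(np.float32))
        print("  mean",w.mean(0).round(1),"rect",np.round(r[0],1),np.round(r[1],1),round(r[2],1),"circ",[np.round(q,1) for q in cv2.minEnclosingCircle(w.astype(np.float32))])
E
cat > meas.py <<'E'
from h import *
import sys
d=np.load(sys.argv[1],allow_pickle=True).item()
g=up(d); hsv=cv2.cvtColor(g,cv2.COLOR_RGB2HSV).astype(int); H,S,V=hsv[...,0],hsv[...,1],hsv[...,2]
def box(x,y,r):
    p=pix(d,[[x+a,y+b,.01] for a in(-r,r) for b in(-r,r)]); lo=np.maximum(p.min(0),0); return (*lo,*np.minimum(p.max(0),[512,384]))
print("reel");blob(d,(S>150)&(H>95)&(H<125),.042,box(.44,.067,.05))
print("tin");blob(d,(S<45)&(V>150),.022,box(.58,.064,.035))
print("cam");blob(d,(V<85),.011,box(.514,.04,.028),close=9)
print("drv");blob(d,(H>15)&(H<35)&(S>110),.007,box(.52,.13,.06),close=15)
print("tw");blob(d,(S<40)|(V>215),.008,box(.477,-.046,.065),close=25,n=2)
for n,c in (("board",(.535,.3296)),("camera",(.5236,-.2025))):
    print(n);blob(d,V>95,.009,box(*c,.125))
E
python3 meas.py w1.npy
```

```text
reel
  mean [445.2  66.4] rect [445.   66.1] [50.4 54.3] 16.5 circ [array([445.1,  66.1]), np.float64(27.3)]
tin
  mean [583.1  64.5] rect [582.9  64.6] [45.2 45.6] 48.3 circ [array([582.2,  64.3]), np.float64(23.4)]
cam
  mean [517.2  40.8] rect [517.   40.9] [29.3 20.8] 6.1 circ [array([517.1,  40.8]), np.float64(16.9)]
drv
  mean [515.2 133.8] rect [515.  133.8] [10.3 81.1] 83.6 circ [array([515. , 133.6]), np.float64(40.6)]
tw
  mean [ 479.5 -107.1] rect [491.6 -91.4] [161.5  79.3] 16.5 circ [array([488.9, -88.2]), np.float64(86.8)]
  mean [479.  -44.9] rect [480.5 -44.3] [127.2  14.5] 12.3 circ [array([480.5, -44.2]), np.float64(63.6)]
board
  mean [490.4 320.7] rect [511.8 333.2] [190.4 139.9] 80.5 circ [array([512.4, 332.8]), np.float64(117.1)]
camera
  mean [ 514.6 -199.1] rect [ 525.5 -200.7] [190.1 192.6] 89.4 circ [array([ 525.6, -200.4]), np.float64(133.6)]
```

>>> step_arm([
  {"travel": [0.084,0.166,-0.2],"angular": [0,0,0],"gripper": 1},
  {"travel": [0.084,0.166,-0.3],"angular": [0,0,0],"gripper": 1},
  {"travel": [0.084,0.166,-0.4],"angular": [0,0,0],"gripper": 1},
  {"travel": [0.084,0.166,-0.5],"angular": [0,0,0],"gripper": 1},
  {"travel": [0.084,0.166,-0.55],"angular": [0,0,0],"gripper": 1},
  {"travel": [0.084,0.166,-0.55],"angular": [0,0,0],"gripper": 1},
  {"travel": [0.084,0.166,-0.55],"angular": [0,0,0],"gripper": 1},
  {"travel": [0.084,0.166,-0.55],"angular": [0,0,0],"gripper": 1},
  {"travel": [0.084,0.166,-0.55],"angular": [0,0,0],"gripper": 1},
  {"travel": [0.084,0.166,-0.55],"angular": [0,0,0],"gripper": 1},
])

```text
t: 3.4
tool_pos: [0.4474, 0.0665, 0.0925]
tool_rot: [3.108, 0.454, 0.007]
contact_force: [-0.5, 0.6, 0.5]
opening: 0.0856
grip_force: 0.0
```

>>> step_arm([
  {"travel": [-0.003,0,-0.06],"angular": [0,0,0],"gripper": 1},
  {"travel": [-0.003,0,-0.11],"angular": [0,0,0],"gripper": 1},
  {"travel": [-0.003,0,-0.13],"angular": [0,0,0],"gripper": 1},
  {"travel": [-0.003,0,-0.13],"angular": [0,0,0],"gripper": 1},
  {"travel": [-0.003,0,-0.13],"angular": [0,0,0],"gripper": 0.5},
  {"travel": [-0.003,0,-0.13],"angular": [0,0,0],"gripper": 0.5},
  {"travel": [-0.003,0,-0.13],"angular": [0,0,0],"gripper": 0.5},
  {"travel": [-0.003,0,-0.13],"angular": [0,0,0],"gripper": 0.5},
  {"travel": [-0.003,0,-0.13],"angular": [0,0,0],"gripper": 0.5},
  {"travel": [-0.003,0,-0.13],"angular": [0,0,0],"gripper": 0.5},
], squeeze=40)

```text
t: 4.4
tool_pos: [0.4434, 0.0674, 0.0114]
tool_rot: [3.108, 0.457, 0.0]
contact_force: [0.2, -0.3, -0.2]
opening: 0.0428
grip_force: 0.0
```

Run:
```python
from h import *
d=ctrl.get_image("wrist");np.save("w2.npy",d,allow_pickle=True)
cv2.imwrite("pics/w2.png",cv2.resize(d["img"][:,:,::-1],(800,600),interpolation=cv2.INTER_CUBIC))
```

```text
(no output)
```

View pics/w2.png

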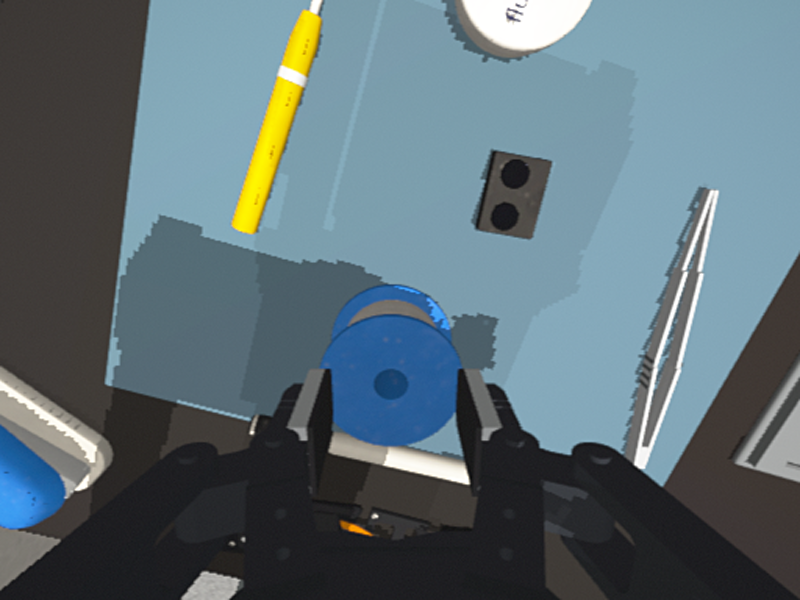

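Run:
```python
from h import *
d=np.load("w2.npy",allow_pickle=True).item(); s=1.5625
o=ctrl.get_obs();p=np.array(o["tool_pos"]);Rm=R.from_rotvec(o["tool_rot"]).as_matrix()
print(o["opening"],o["grip_force"],o["contact_force"])
for h in(.015,.03,.042):
  print(h,[(pix(d,[p[0],p[1],0]+np.array([0,0,h])+Rm@np.array([a,b,0]))*s).round()[0].tolist() for a,b in((0,0),(.011,.026),(.011,-.026),(-.011,.026),(-.011,-.026))])
print("reel top c",world(d,[[391/s,384/s]],.042), "r left/right",world(d,[[321/s,384/s],[463/s,384/s]],.042))
print(Rm.round(2))
```

```text
0.04248223324780774 0.0 [ 0.55968876 -0.0944822  -0.11380902]
0.015 [[391.0, 355.0], [455.0, 330.0], [326.0, 330.0], [453.0, 379.0], [329.0, 379.0]]
0.03 [[390.0, 371.0], [460.0, 345.0], [321.0, 345.0], [457.0, 397.0], [324.0, 397.0]]
0.042 [[390.0, 387.0], [465.0, 359.0], [316.0, 359.0], [462.0, 414.0], [319.0, 414.0]]
reel top c [[0.44445401 0.06746284]] r left/right [[0.43730021 0.09130052]
 [0.45180991 0.04295168]]
[[ 0.96  0.29 -0.  ]
 [ 0.29 -0.96  0.  ]
 [-0.   -0.   -1.  ]]
```

The wrist picture shows the reel (391,384) centred between the pads (330 and 460), which aren't pressing yet. I'll close further.

>>> step_arm([
  {"travel": [0,0,0],"angular": [0,0,0],"gripper": 0.3},
  {"travel": [0,0,0],"angular": [0,0,0],"gripper": 0.3},
  {"travel": [0,0,0],"angular": [0,0,0],"gripper": 0.3},
  {"travel": [0,0,0],"angular": [0,0,0],"gripper": 0.3},
], squeeze=40)

```text
t: 4.85
tool_pos: [0.4433, 0.0674, 0.0112]
tool_rot: [-3.108, -0.457, 0.0]
contact_force: [0.1, 0.7, -1.0]
opening: 0.0251
grip_force: 0.0
```

Run:
```python
from h import *
d=ctrl.get_image("wrist");np.save("w3.npy",d,allow_pickle=True)
cv2.imwrite("pics/w3.png",cv2.resize(d["img"][180:330,120:380,::-1],None,fx=3,fy=3,interpolation=cv2.INTER_CUBIC))
o=ctrl.get_obs();print(o["opening"],o["grip_force"],o["contact_force"])
```

```text
0.025738437663366774 0.0 [ 1.05270703  0.31091681 -0.04167916]
```

View pics/w3.png

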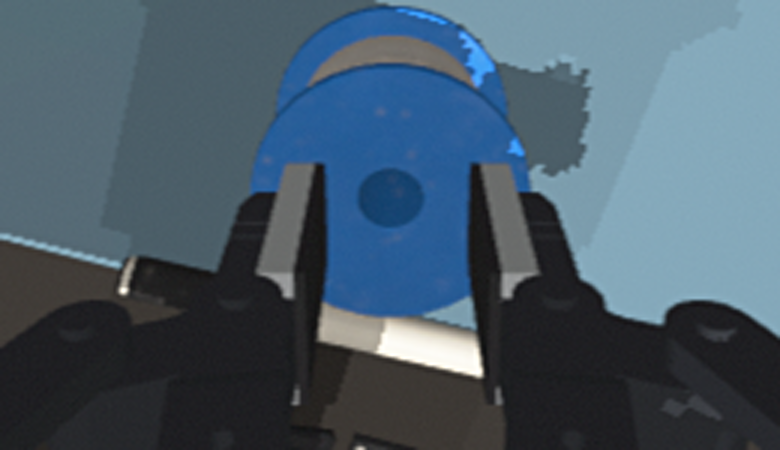

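The pads are above the reel's top flange: they overlap it in the crop at x=325 and 470. So the fingertips are higher than I assumed. I'll work out their true height from the camera geometry.

Run:
```python
from h import *
s=1.5625
o=ctrl.get_obs();p=np.array(o["tool_pos"]);Rm=R.from_rotvec(o["tool_rot"]).as_matrix()
print("q",np.round(o["q"],3),p,o["opening"])
d=np.load("w3.npy",allow_pickle=True).item()
C=cv2.Rodrigues(np.array(d["rvec"]))[0]; c=-C.T@d["tvec"]
print("cam in tool",(Rm.T@(c-p)).round(4)); print("cam axes in tool\n",(Rm.T@C.T).round(3))
L=(120+325/3,180+165/3);Rr=(120+470/3,180+165/3)
for z in(.011,.02,.03,.04,.045,.05,.06):
    a=world(d,[L,Rr],z); q=(np.c_[a,[z,z]]-p)@Rm
    print(z,"sep",np.linalg.norm(a[0]-a[1]).round(4),q.round(4).tolist())
```

```text
q [-0.015 -0.183  2.168  0.     1.156  1.264] [0.44326063 0.06738569 0.0111968 ] 0.025738437663366774
cam in tool [ 0.0805  0.0015 -0.1765]
cam axes in tool
 [[-0.001 -0.951 -0.31 ]
 [ 1.    -0.    -0.001]
 [ 0.001 -0.31   0.951]]
0.011 sep 0.0321 [[-0.0077, -0.0145, 0.0002], [-0.0077, 0.0176, 0.0002]]
0.02 sep 0.0305 [[-0.0032, -0.0137, -0.0088], [-0.0032, 0.0168, -0.0088]]
0.03 sep 0.0287 [[0.0018, -0.0128, -0.0188], [0.0018, 0.0159, -0.0188]]
0.04 sep 0.0268 [[0.0068, -0.0119, -0.0288], [0.0068, 0.0149, -0.0288]]
0.045 sep 0.0259 [[0.0093, -0.0114, -0.0338], [0.0093, 0.0145, -0.0338]]
0.05 sep 0.025 [[0.0118, -0.011, -0.0388], [0.0118, 0.014, -0.0388]]
0.06 sep 0.0232 [[0.0168, -0.0101, -0.0488], [0.0167, 0.0131, -0.0488]]
```

>>> step_arm([
  {"travel": [0,0,0],"angular": [0,0,0],"gripper": 1},
  {"travel": [0,0,0],"angular": [0,0,0],"gripper": 1},
  {"travel": [0,0,0],"angular": [0,0,0],"gripper": 1},
  {"travel": [0,0,0],"angular": [0,0,0],"gripper": 1},
  {"travel": [0,0,0],"angular": [0,0,0],"gripper": 1},
  {"travel": [0,0,-0.02],"angular": [0,0,0],"gripper": 1},
  {"travel": [0,0,-0.03],"angular": [0,0,0],"gripper": 1},
  {"travel": [0,0,-0.04],"angular": [0,0,0],"gripper": 1},
  {"travel": [0,0,-0.045],"angular": [0,0,0],"gripper": 1},
  {"travel": [0,0,-0.045],"angular": [0,0,0],"gripper": 1},
])

```text
t: 5.9
tool_pos: [0.4426, 0.0674, -0.0166]
tool_rot: [-3.108, -0.457, 0.003]
contact_force: [0.5, -0.6, 0.3]
opening: 0.0855
grip_force: 0.0
```

>>> step_arm([
  {"travel": [0,0,0],"angular": [0,0,0],"gripper": 0.5},
  {"travel": [0,0,0],"angular": [0,0,0],"gripper": 0.5},
  {"travel": [0,0,0],"angular": [0,0,0],"gripper": 0.5},
  {"travel": [0,0,0],"angular": [0,0,0],"gripper": 0.5},
  {"travel": [0,0,0],"angular": [0,0,0],"gripper": 0.5},
], squeeze=40)

```text
t: 6.4
tool_pos: [0.444, 0.0674, -0.015]
tool_rot: [3.108, 0.457, 0.002]
contact_force: [0.1, 0.2, 2.5]
opening: 0.0503
grip_force: 42.1
```

Run:
```python
from h import *
d=ctrl.get_image("wrist");np.save("w4.npy",d,allow_pickle=True)
cv2.imwrite("pics/w4.png",cv2.resize(d["img"][180:330,120:380,::-1],None,fx=3,fy=3,interpolation=cv2.INTER_CUBIC))
o=ctrl.get_obs();print(o["opening"],o["grip_force"],o["contact_force"])
```

```text
0.05014767620222914 42.18384457693901 [0.44619949 0.47552139 3.33654418]
```

View pics/w4.png

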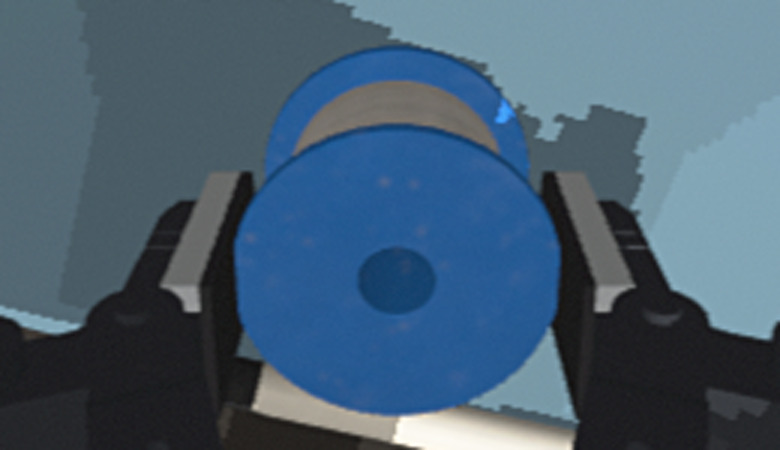

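The reel is gripped between the pads (42 N). The tips really sit about 35 mm above the reported TCP z. Next I'll lift, move to view the board tray and align to it.

>>> step_arm([
  {"travel": [0,0,0.06],"angular": [0,0,0],"gripper": 0.5},
  {"travel": [0,0,0.14],"angular": [0,0,0],"gripper": 0.5},
  {"travel": [0,0.08,0.22],"angular": [0,0,-0.15],"gripper": 0.5},
  {"travel": [0,0.14,0.28],"angular": [0,0,-0.3],"gripper": 0.5},
  {"travel": [0,0.2,0.34],"angular": [0,0,-0.45],"gripper": 0.5},
  {"travel": [0,0.26,0.4],"angular": [0,0,-0.58],"gripper": 0.5},
  {"travel": [0,0.32,0.46],"angular": [0,0,-0.58],"gripper": 0.5},
  {"travel": [0,0.38,0.48],"angular": [0,0,-0.58],"gripper": 0.5},
  {"travel": [0,0.38,0.48],"angular": [0,0,-0.58],"gripper": 0.5},
  {"travel": [0,0.38,0.48],"angular": [0,0,-0.58],"gripper": 0.5},
])

```text
t: 7.45
tool_pos: [0.443, 0.2963, 0.2721]
tool_rot: [3.131, -0.253, -0.0]
contact_force: [-0.9, -0.0, -1.9]
opening: 0.0501
grip_force: 42.9
```

>>> step_arm([
  {"travel": [0,0,0],"angular": [0,0,0],"gripper": 0.5},
  {"travel": [0,0,0],"angular": [0,0,0],"gripper": 0.5},
  {"travel": [0,0,0],"angular": [0,0,0],"gripper": 0.5},
])

```text
t: 7.75
tool_pos: [0.443, 0.294, 0.2708]
tool_rot: [3.129, -0.26, -0.003]
contact_force: [-0.3, -0.4, -2.5]
opening: 0.05
grip_force: 42.9
```

```bash
python3 - <<'E'
from h import *
d=ctrl.get_image("wrist");np.save("w5.npy",d,allow_pickle=True)
cv2.imwrite("pics/w5.png",cv2.resize(d["img"][:,:,::-1],(800,600),interpolation=cv2.INTER_CUBIC))
E
python3 meas.py w5.npy 2>&1 | tail -20
```

```text
reel
tin
  mean [582.3  65.5] rect [580.8  65.8] [45.6 41.6] 80.5 circ [array([582.8,  65.4]), np.float64(22.9)]
cam
  mean [517.9  45.7] rect [517.7  44.3] [29.1 24.1] 6.9 circ [array([517.8,  44.6]), np.float64(17.8)]
drv
  mean [515.4 133.2] rect [514.7 133.3] [10.6 81.1] 83.7 circ [array([514.8, 133.6]), np.float64(40.6)]
tw
  mean [477.9 -44.7] rect [479.8 -44.6] [127.4  17.8] 10.9 circ [array([480. , -45.9]), np.float64(63.7)]
  mean [440.7 -81.5] rect [456.7 -77.7] [126.8  12.6] 5.9 circ [array([457.4, -83.9]), np.float64(63.4)]
board
  mean [544.1 330. ] rect [537.9 331. ] [189.9 191.1] 80.4 circ [array([537.8, 330.7]), np.float64(133.5)]
camera
  mean [523.5 -70.2] rect [498.5 -73.4] [173.5  10.5] 5.4 circ [array([498. , -68.2]), np.float64(86.7)]
```

View pics/w5.png

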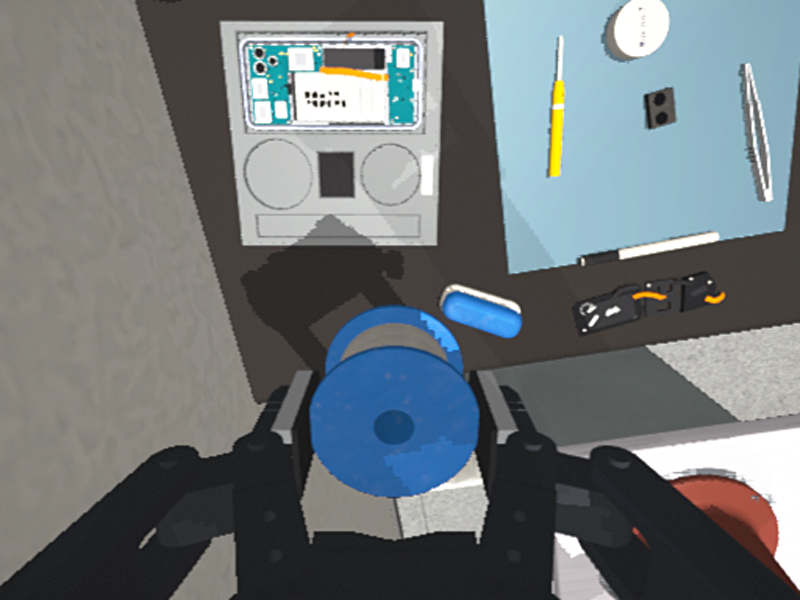

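Run:
```python
from h import *
d=np.load("w5.npy",allow_pickle=True).item()
T=dict(board=((537.9,331.0),-9.6),camera=((525.5,-200.7),-0.7))
S=dict(reel=(-29.5,54),tin=(-29.5,-50),cell=(-29.5,0),groove=(-76.5,0))
for t,(c,a) in T.items():
    M=np.array([[np.cos(np.radians(a)),-np.sin(np.radians(a))],[np.sin(np.radians(a)),np.cos(np.radians(a))]])
    for s,v in S.items():
        w=np.array(c)+M@v; print(t,s,w.round(1), (pix(d,[*(w/1000),.009])*1.5625).round() if t=="board" else "")
o=ctrl.get_obs();print(o["tool_pos"],o["tool_rot"])
```

```text
board reel [517.8 389.2] [[278. 175.]]
board tin [500.5 286.6] [[390. 175.]]
board cell [508.8 335.9] [[336. 175.]]
board groove [462.5 343.8] [[338. 226.]]
camera reel [ 496.7 -146.3] 
camera tin [ 495.4 -250.3] 
camera cell [ 496.  -200.3] 
camera groove [ 449.  -199.8] 
[0.44313233 0.29422094 0.27115127] [ 3.12988575e+00 -2.59277649e-01 -2.23353245e-03]
```

>>> step_arm([
  {"travel": [0.06,0.08,-0.03],"angular": [0,0,0],"gripper": 0.5},
  {"travel": [0.1245,0.158,-0.08],"angular": [0,0,0],"gripper": 0.5},
  {"travel": [0.1245,0.158,-0.16],"angular": [0,0,0],"gripper": 0.5},
  {"travel": [0.1245,0.158,-0.24],"angular": [0,0,0],"gripper": 0.5},
  {"travel": [0.1245,0.158,-0.31],"angular": [0,0,0],"gripper": 0.5},
  {"travel": [0.1245,0.158,-0.35],"angular": [0,0,0],"gripper": 0.5},
  {"travel": [0.1245,0.158,-0.37],"angular": [0,0,0],"gripper": 0.5},
  {"travel": [0.1245,0.158,-0.39],"angular": [0,0,0],"gripper": 0.5},
  {"travel": [0.1245,0.158,-0.39],"angular": [0,0,0],"gripper": 0.5},
  {"travel": [0.1245,0.158,-0.39],"angular": [0,0,0],"gripper": 0.5},
])

```text
t: 8.8
tool_pos: [0.5194, 0.3908, 0.0405]
tool_rot: [-3.129, 0.257, -0.004]
contact_force: [0.9, 0.4, -1.9]
opening: 0.0501
grip_force: 43.0
```

>>> step_arm([
  {"travel": [-0.003,-0.002,-0.03],"angular": [0,0,0],"gripper": 0.5},
  {"travel": [-0.003,-0.002,-0.055],"angular": [0,0,0],"gripper": 0.5},
  {"travel": [-0.003,-0.002,-0.07],"angular": [0,0,0],"gripper": 0.5},
  {"travel": [-0.003,-0.002,-0.08],"angular": [0,0,0],"gripper": 0.5},
  {"travel": [-0.003,-0.002,-0.088],"angular": [0,0,0],"gripper": 0.5},
  {"travel": [-0.003,-0.002,-0.088],"angular": [0,0,0],"gripper": 0.5},
  {"travel": [-0.003,-0.002,-0.088],"angular": [0,0,0],"gripper": 0.5},
])

```text
t: 9.5
tool_pos: [0.5169, 0.3894, -0.013]
tool_rot: [-3.13, 0.257, -0.001]
contact_force: [-2.6, -2.1, 6.2]
opening: 0.0505
grip_force: 43.6
```

>>> step_arm([
  {"travel": [0,0,0],"angular": [0,0,0],"gripper": 0.8},
  {"travel": [0,0,0],"angular": [0,0,0],"gripper": 0.8},
  {"travel": [0,0,0],"angular": [0,0,0],"gripper": 0.8},
  {"travel": [0,0,0.06],"angular": [0,0,0],"gripper": 0.8},
  {"travel": [0,0,0.12],"angular": [0,0,0],"gripper": 0.8},
  {"travel": [-0.06,-0.1,0.2],"angular": [0,0,0],"gripper": 0.8},
  {"travel": [-0.06,-0.18,0.25],"angular": [0,0,0],"gripper": 0.8},
  {"travel": [-0.06,-0.26,0.28],"angular": [0,0,0],"gripper": 0.8},
  {"travel": [-0.06,-0.34,0.3],"angular": [0,0,0],"gripper": 0.8},
  {"travel": [-0.06,-0.34,0.3],"angular": [0,0,0],"gripper": 0.8},
])

```text
t: 10.5
tool_pos: [0.4803, 0.1831, 0.167]
tool_rot: [-3.131, 0.257, -0.004]
contact_force: [1.0, 0.1, -0.1]
opening: 0.0687
grip_force: 0.0
```

```bash
python3 - <<'E'
from h import *
d=ctrl.get_image("wrist");np.save("w6.npy",d,allow_pickle=True)
cv2.imwrite("pics/w6.png",cv2.resize(d["img"][:,:,::-1],(800,600),interpolation=cv2.INTER_CUBIC))
o=ctrl.get_obs();print(o["tool_pos"],o["tool_rot"])
E
python3 meas.py w6.npy 2>&1 | head -4
python3 - <<'E'
from h import *
d=np.load("w6.npy",allow_pickle=True).item();g=up(d);hsv=cv2.cvtColor(g,cv2.COLOR_RGB2HSV).astype(int)
p=pix(d,[.5178,.3892,.044])[0];print(p)
blob(d,(hsv[...,1]>150)&(hsv[...,0]>95)&(hsv[...,0]<125),.044,(max(0,p[0]-50),max(0,p[1]-50),p[0]+50,p[1]+50))
E
```

```text
[0.48159094 0.17945651 0.16908088] [ 3.12818742 -0.26213498  0.00853039]
reel
tin
  mean [583.3  65. ] rect [582.9  65. ] [44.8 44.7] 52.1 circ [array([582.9,  65. ]), np.float64(22.6)]
cam
[ 52.29107987 173.44755193]
  mean [520.  382.7] rect [519.  377.8] [51.1 74.2] 4.4 circ [array([519.9, 377.9]), np.float64(37.1)]
```

View pics/w6.png

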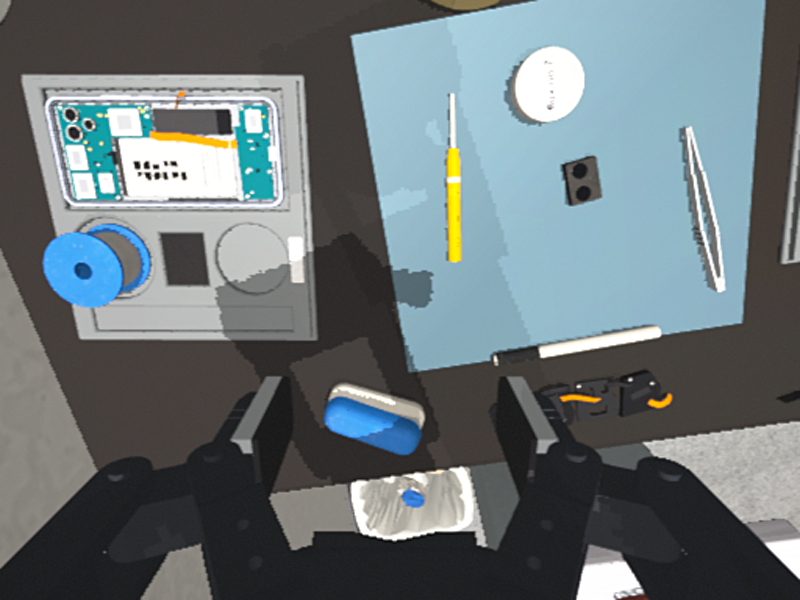

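The reel stands in its well: bottom flange at (122,258), top at (83,270) as predicted. Next is the tin at (548,85). I'll work out the tip offset first.

Run:
```python
from h import *
def tip(f,L,Rr,p,rv,w):
    d=np.load(f,allow_pickle=True).item();Rm=R.from_rotvec(rv).as_matrix()
    for z in np.arange(-.02,.2,.004)+p[2]:
        a=world(d,[L,Rr],z); s=np.linalg.norm(a[0]-a[1])
        if abs(s-w)<.0012: print(f,"z off",(z-p[2]).round(4),"sep",s.round(4),((np.c_[a,[z,z]]-p)@Rm).round(4).tolist())
tip("w4.npy",(120+250/3,180+172/3),(120+543/3,180+172/3),np.array([.444,.0674,-.015]),[3.108,.457,0],.0515)
s=1.5625
tip("w6.npy",(290/s,378/s),(500/s,378/s),np.array([.4816,.1795,.169]),[3.128,-.262,.0085],.0687)
tip("w1.npy",(262/s,388/s),(528/s,388/s),np.array([.3946,-.0336,.4193]),[3.109,.4517,0],.0853)
```

```text
w4.npy z off 0.036 sep 0.0517 [[0.009, -0.0245, -0.036], [0.009, 0.0272, -0.036]]
w6.npy z off 0.04 sep 0.0685 [[0.0081, -0.0364, -0.04], [0.0083, 0.0321, -0.0399]]
w1.npy z off 0.044 sep 0.086 [[0.0071, -0.0413, -0.044], [0.0071, 0.0446, -0.044]]
```

>>> step_arm([
  {"travel": [0.06,-0.06,0],"angular": [0,0,0],"gripper": 0.8},
  {"travel": [0.12,-0.12,-0.02],"angular": [0,0,0],"gripper": 0.8},
  {"travel": [0.169,-0.18,-0.06],"angular": [0,0,0],"gripper": 0.8},
  {"travel": [0.169,-0.191,-0.12],"angular": [0,0,0],"gripper": 0.8},
  {"travel": [0.169,-0.191,-0.18],"angular": [0,0,0],"gripper": 0.8},
  {"travel": [0.169,-0.191,-0.2],"angular": [0,0,0],"gripper": 0.8},
  {"travel": [0.169,-0.191,-0.2],"angular": [0,0,0],"gripper": 0.8},
  {"travel": [0.169,-0.191,-0.2],"angular": [0,0,0],"gripper": 0.8},
])

```text
t: 11.35
tool_pos: [0.5826, 0.0708, 0.047]
tool_rot: [-3.131, 0.256, -0.003]
contact_force: [-0.2, -0.7, 0.6]
opening: 0.0685
grip_force: 0.0
```

>>> step_arm([
  {"travel": [0.001,-0.01,-0.03],"angular": [0,0,0],"gripper": 0.8},
  {"travel": [0.001,-0.01,-0.07],"angular": [0,0,0],"gripper": 0.8},
  {"travel": [0.001,-0.01,-0.1],"angular": [0,0,0],"gripper": 0.8},
  {"travel": [0.001,-0.01,-0.122],"angular": [0,0,0],"gripper": 0.8},
  {"travel": [0.001,-0.01,-0.122],"angular": [0,0,0],"gripper": 0.8},
  {"travel": [0.001,-0.01,-0.122],"angular": [0,0,0],"gripper": 0.4},
  {"travel": [0.001,-0.01,-0.122],"angular": [0,0,0],"gripper": 0.4},
  {"travel": [0.001,-0.01,-0.122],"angular": [0,0,0],"gripper": 0.4},
  {"travel": [0.001,-0.01,-0.122],"angular": [0,0,0],"gripper": 0.4},
  {"travel": [0.001,-0.01,-0.122],"angular": [0,0,0],"gripper": 0.4},
], squeeze=30)

```text
t: 12.35
tool_pos: [0.584, 0.0645, -0.0255]
tool_rot: [-3.131, 0.257, -0.006]
contact_force: [-1.4, 1.2, 6.4]
opening: 0.041
grip_force: 30.8
```

>>> step_arm([
  {"travel": [0,0,0.06],"angular": [0,0,0],"gripper": 0.4},
  {"travel": [0,0,0.14],"angular": [0,0,0],"gripper": 0.4},
  {"travel": [-0.03,0.07,0.2],"angular": [0,0,0],"gripper": 0.4},
  {"travel": [-0.06,0.14,0.2],"angular": [0,0,0],"gripper": 0.4},
  {"travel": [-0.09,0.21,0.2],"angular": [0,0,0],"gripper": 0.4},
  {"travel": [-0.12,0.28,0.2],"angular": [0,0,0],"gripper": 0.4},
  {"travel": [-0.139,0.35,0.18],"angular": [0,0,0],"gripper": 0.4},
  {"travel": [-0.139,0.37,0.15],"angular": [0,0,0],"gripper": 0.4},
  {"travel": [-0.139,0.37,0.11],"angular": [0,0,0],"gripper": 0.4},
  {"travel": [-0.139,0.37,0.11],"angular": [0,0,0],"gripper": 0.4},
])

```text
t: 13.35
tool_pos: [0.4956, 0.2857, 0.0346]
tool_rot: [3.128, -0.255, -0.01]
contact_force: [-0.9, -0.1, -1.4]
opening: 0.0415
grip_force: 30.9
```

>>> step_arm([
  {"travel": [0,0,0],"angular": [0,0,0],"gripper": 0.4},
  {"travel": [0,0,0],"angular": [0,0,0],"gripper": 0.4},
])

```text
t: 13.55
tool_pos: [0.4999, 0.2864, 0.0398]
tool_rot: [-3.13, 0.258, -0.003]
contact_force: [-0.2, -0.3, -0.5]
opening: 0.0414
grip_force: 30.9
```

>>> step_arm([
  {"travel": [0.001,0,-0.04],"angular": [0,0,0],"gripper": 0.4},
  {"travel": [0.001,0,-0.07],"angular": [0,0,0],"gripper": 0.4},
  {"travel": [0.001,0,-0.09],"angular": [0,0,0],"gripper": 0.4},
  {"travel": [0.001,0,-0.1],"angular": [0,0,0],"gripper": 0.4},
  {"travel": [0.001,0,-0.104],"angular": [0,0,0],"gripper": 0.4},
  {"travel": [0.001,0,-0.104],"angular": [0,0,0],"gripper": 0.4},
  {"travel": [0.001,0,-0.104],"angular": [0,0,0],"gripper": 0.4},
])

```text
t: 14.25
tool_pos: [0.5003, 0.2867, -0.0231]
tool_rot: [-3.13, 0.257, -0.003]
contact_force: [1.0, -0.5, 0.2]
opening: 0.0414
grip_force: 30.9
```

>>> step_arm([
  {"travel": [0,0,0],"angular": [0,0,0],"gripper": 0.7},
  {"travel": [0,0,0],"angular": [0,0,0],"gripper": 0.7},
  {"travel": [0,0,0],"angular": [0,0,0],"gripper": 0.7},
  {"travel": [0,0,0.06],"angular": [0,0,0],"gripper": 0.7},
  {"travel": [0,0,0.13],"angular": [0,0,0],"gripper": 0.7},
  {"travel": [0,-0.06,0.2],"angular": [0,0,0.12],"gripper": 0.5},
  {"travel": [-0.06,-0.14,0.24],"angular": [0,0,0.24],"gripper": 0.5},
  {"travel": [-0.09,-0.22,0.26],"angular": [0,0,0.36],"gripper": 0.5},
  {"travel": [-0.12,-0.3,0.28],"angular": [0,0,0.48],"gripper": 0.5},
  {"travel": [-0.12,-0.38,0.28],"angular": [0,0,0.48],"gripper": 0.5},
])

```text
t: 15.25
tool_pos: [0.4292, 0.0772, 0.1439]
tool_rot: [3.123, 0.34, 0.005]
contact_force: [1.5, -1.1, 0.6]
opening: 0.0429
grip_force: 0.0
```

>>> step_arm([
  {"travel": [0,-0.07,0],"angular": [0,0,0],"gripper": 0.4},
  {"travel": [0,-0.11,0],"angular": [0,0,0],"gripper": 0.4},
  {"travel": [0,-0.11,0],"angular": [0,0,0],"gripper": 0.4},
  {"travel": [0,-0.11,0],"angular": [0,0,0],"gripper": 0.4},
])

```text
t: 15.65
tool_pos: [0.4298, 0.012, 0.1423]
tool_rot: [-3.123, -0.332, -0.0]
contact_force: [-0.2, 0.8, -0.5]
opening: 0.0338
grip_force: 0.0
```

```bash
python3 - <<'E'
from h import *
d=ctrl.get_image("wrist");np.save("w7.npy",d,allow_pickle=True)
cv2.imwrite("pics/w7.png",cv2.resize(d["img"][:,:,::-1],(800,600),interpolation=cv2.INTER_CUBIC))
o=ctrl.get_obs();print(o["tool_pos"],o["tool_rot"])
E
python3 meas.py w7.npy 2>&1
```

```text
[0.42974132 0.01254391 0.14221256] [-3.12320362e+00 -3.34493492e-01  1.42125035e-06]
reel
tin
cam
  mean [525.7  44.1] rect [525.7  45. ] [12.6 12.8] 11.7 circ [array([526.3,  45.8]), np.float64(7.8)]
drv
  mean [504.4 134.8] rect [503.6 134.9] [10.4 58.5] 83.8 circ [array([503.6, 134.5]), np.float64(29.4)]
tw
  mean [472.5 -73.5] rect [479.  -54.2] [155. 173.] 12.1 circ [array([466.6, -53.4]), np.float64(105.8)]
  mean [467.4   5.2] rect [467.5   7.8] [44.5 23. ] 88.0 circ [array([469.9,   7.6]), np.float64(23.4)]
board
  mean [495.9 256.1] rect [492.8 258.9] [ 40.5 124.5] 80.4 circ [array([491.9, 252.7]), np.float64(63.7)]
camera
  mean [ 505.7 -173.2] rect [ 525.6 -199.7] [189.8 190.5] 89.4 circ [array([ 525.7, -199. ]), np.float64(132.9)]
```

View pics/w7.png

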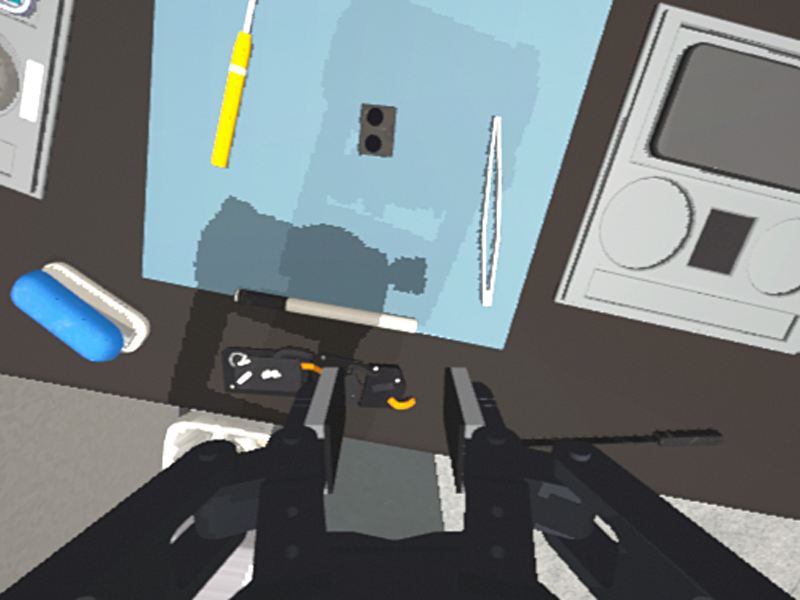

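The tweezers lie from (498,117) to (487,305), with the module at (377,130). I'll locate both accurately.

Run:
```python
from h import *
d=np.load("w7.npy",allow_pickle=True).item(); s=1.5625
a=world(d,np.array([[498,118],[487,304]])/s,.008)*1000; print(a.round(1),a.mean(0).round(1),np.degrees(np.arctan2(*(a[0]-a[1])[::-1])))
print("legs at mid",(world(d,np.array([[484,212],[500,212]])/s,.010)*1000).round(1))
m=world(d,np.array([[363,102],[397,105],[393,157],[359,153]])/s,.011)*1000; print("mod",m.round(1),m.mean(0).round(1))
o=ctrl.get_obs();p=np.array(o["tool_pos"]);
t=a.mean(0)/1000; print("d",(t-p[:2])/.6)
```

```text
[[540.8 -32.4]
 [419.9 -59.2]] [480.3 -45.8] 12.49242754315333
legs at mid [[482.4 -39.1]
 [484.7 -49.6]]
mod [[531.8  52.3]
 [534.6  31.4]
 [504.   27.4]
 [501.8  49.2]] [518.   40.1]
d [ 0.08431414 -0.09722802]
```

>>> step_arm([
  {"travel": [0.05,-0.05,-0.02],"angular": [0,0,0],"gripper": 0.35},
  {"travel": [0.0855,-0.096,-0.06],"angular": [0,0,0],"gripper": 0.35},
  {"travel": [0.0855,-0.096,-0.13],"angular": [0,0,0],"gripper": 0.35},
  {"travel": [0.0855,-0.096,-0.18],"angular": [0,0,0],"gripper": 0.35},
  {"travel": [0.0855,-0.096,-0.22],"angular": [0,0,0],"gripper": 0.35},
  {"travel": [0.0855,-0.096,-0.24],"angular": [0,0,0],"gripper": 0.35},
  {"travel": [0.0855,-0.096,-0.24],"angular": [0,0,0],"gripper": 0.35},
  {"travel": [0.0855,-0.096,-0.24],"angular": [0,0,0],"gripper": 0.35},
])

```text
t: 16.5
tool_pos: [0.482, -0.0451, -0.0008]
tool_rot: [3.123, 0.336, 0.002]
contact_force: [0.1, 0.1, 0.3]
opening: 0.03
grip_force: 0.0
```

>>> step_arm([
  {"travel": [-0.001,0,-0.02],"angular": [0,0,0],"gripper": 0.35},
  {"travel": [-0.001,0,-0.035],"angular": [0,0,0],"gripper": 0.35},
  {"travel": [-0.001,0,-0.045],"angular": [0,0,0],"gripper": 0.35},
  {"travel": [-0.001,0,-0.045],"angular": [0,0,0],"gripper": 0.35},
  {"travel": [-0.001,0,-0.045],"angular": [0,0,0],"gripper": 0.35},
])

```text
t: 17.0
tool_pos: [0.4804, -0.0456, -0.0289]
tool_rot: [-3.124, -0.334, 0.0]
contact_force: [-0.3, 0.5, 0.8]
opening: 0.03
grip_force: 0.0
```

>>> step_arm([
  {"travel": [0,0,0],"angular": [0,0,0],"gripper": 0},
  {"travel": [0,0,0],"angular": [0,0,0],"gripper": 0},
  {"travel": [0,0,0],"angular": [0,0,0],"gripper": 0},
  {"travel": [0,0,0],"angular": [0,0,0],"gripper": 0},
  {"travel": [0,0,0],"angular": [0,0,0],"gripper": 0},
], squeeze=25)

```text
t: 17.5
tool_pos: [0.4809, -0.0457, -0.0283]
tool_rot: [3.123, 0.334, 0.001]
contact_force: [-0.2, -1.1, 2.9]
opening: 0.0106
grip_force: 26.8
```

>>> step_arm([
  {"travel": [0,0,0.05],"angular": [0,0,0],"gripper": 0},
  {"travel": [0,0,0.12],"angular": [0,0,0],"gripper": 0},
  {"travel": [-0.02,0.05,0.18],"angular": [0,0,0.16],"gripper": 0},
  {"travel": [-0.04,0.12,0.22],"angular": [0,0,0.32],"gripper": 0},
  {"travel": [-0.05,0.19,0.22],"angular": [0,0,0.48],"gripper": 0},
  {"travel": [-0.06,0.26,0.22],"angular": [0,0,0.64],"gripper": 0},
  {"travel": [-0.06,0.33,0.22],"angular": [0,0,0.8],"gripper": 0},
  {"travel": [-0.06,0.4,0.22],"angular": [0,0,0.95],"gripper": 0},
  {"travel": [-0.06,0.4,0.22],"angular": [0,0,0.95],"gripper": 0},
  {"travel": [-0.06,0.4,0.22],"angular": [0,0,0.95],"gripper": 0},
])

```text
t: 18.5
tool_pos: [0.4439, 0.195, 0.1028]
tool_rot: [2.786, 1.452, -0.002]
contact_force: [-0.0, -0.3, -0.5]
opening: 0.0103
grip_force: 26.5
```

>>> step_arm([
  {"travel": [0.0,0.06,0],"angular": [0,0,0.16],"gripper": 0},
  {"travel": [0.02,0.13,0],"angular": [0,0,0.32],"gripper": 0},
  {"travel": [0.03,0.2,0],"angular": [0,0,0.48],"gripper": 0},
  {"travel": [0.03,0.25,0],"angular": [0,0,0.56],"gripper": 0},
  {"travel": [0.03,0.25,0],"angular": [0,0,0.56],"gripper": 0},
  {"travel": [0.03,0.25,0],"angular": [0,0,0.56],"gripper": 0},
  {"travel": [0.03,0.25,0],"angular": [0,0,0.56],"gripper": 0},
])

```text
t: 19.2
tool_pos: [0.4626, 0.3427, 0.1028]
tool_rot: [2.406, 2.02, -0.002]
contact_force: [-0.4, -0.0, -0.5]
opening: 0.0106
grip_force: 26.5
```

Run:
```python
from h import *
d=ctrl.get_image("wrist");np.save("w8.npy",d,allow_pickle=True)
cv2.imwrite("pics/w8.png",cv2.resize(d["img"][:,:,::-1],(800,600),interpolation=cv2.INTER_CUBIC))
o=ctrl.get_obs();print(o["tool_pos"],o["tool_rot"],o["opening"],o["grip_force"])
p=np.array(o["tool_pos"]);a=np.array(o["tool_rot"][:2]);print("tool x ang",2*np.degrees(np.arctan2(a[1],a[0])),"d",((np.array([.4625,.3438])-p[:2])/.6).round(4))
```

```text
[0.46265514 0.34274579 0.10302323] [ 2.40613383e+00  2.01963718e+00 -1.07962313e-03] 0.010340318124277091 26.478302478790283
tool x ang 80.01819594042372 d [-0.0003  0.0018]
```

View pics/w8.png

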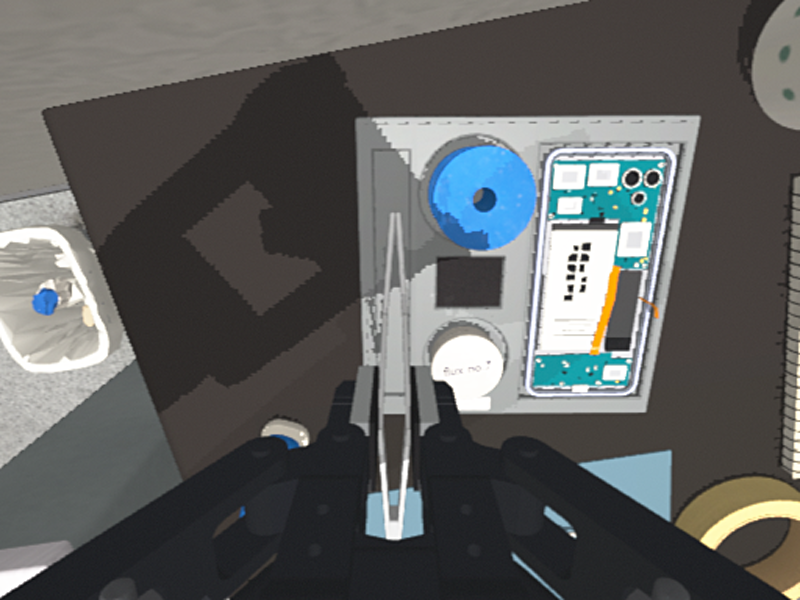

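The tweezers run from (395,215) to (393,530), in line with the groove, with the reel and tin seated. I'll check the lateral offset before lowering.

Run:
```python
from h import *
d=np.load("w8.npy",allow_pickle=True).item(); s=1.5625
a=world(d,np.array([[395,215],[393,532]])/s,.138)*1000
u=np.array([np.cos(np.radians(80.4)),np.sin(np.radians(80.4))]);n=np.array([u[1],-u[0]])
g=np.array([462.5,343.8]); print(a.round(1),"ang",np.degrees(np.arctan2(*(a[0]-a[1])[::-1])),"along",(a-g)@u,"across",(a-g)@n)
gr=world(d,np.array([[373,150],[410,150],[367,394],[405,394]])/s,.008)*1000
print("groove",gr.round(1),((gr-g)@n).round(1))
```

```text
[[474.7 401.2]
 [452.8 281.2]] ang 79.65903087959612 along [ 58.62093551 -63.34864086] across [2.42830596 0.85086467]
groove [[465.9 421.7]
 [486.4 418.1]
 [432.9 270.5]
 [457.9 266.1]] [ -9.6  11.2 -16.9   8.4]
```

>>> step_arm([
  {"travel": [-0.002,0.003,-0.06],"angular": [0,0,0.01],"gripper": 0},
  {"travel": [-0.002,0.003,-0.12],"angular": [0,0,0.01],"gripper": 0},
  {"travel": [-0.002,0.003,-0.16],"angular": [0,0,0.01],"gripper": 0},
  {"travel": [-0.002,0.003,-0.185],"angular": [0,0,0.01],"gripper": 0},
  {"travel": [-0.002,0.003,-0.2],"angular": [0,0,0.01],"gripper": 0},
  {"travel": [-0.002,0.003,-0.208],"angular": [0,0,0.01],"gripper": 0},
  {"travel": [-0.002,0.003,-0.208],"angular": [0,0,0.01],"gripper": 0},
  {"travel": [-0.002,0.003,-0.208],"angular": [0,0,0.01],"gripper": 0},
])

```text
t: 20.05
tool_pos: [0.4623, 0.3468, -0.0202]
tool_rot: [2.395, 2.032, 0.004]
contact_force: [0.8, 0.3, -0.3]
opening: 0.0108
grip_force: 26.5
```

>>> step_arm([
  {"travel": [-0.001,-0.001,-0.005],"angular": [0,0,0],"gripper": 0},
  {"travel": [-0.001,-0.001,-0.005],"angular": [0,0,0],"gripper": 0},
  {"travel": [-0.001,-0.001,-0.005],"angular": [0,0,0],"gripper": 0},
])

```text
t: 20.35
tool_pos: [0.4612, 0.346, -0.0239]
tool_rot: [2.395, 2.032, 0.002]
contact_force: [0.7, -0.2, 0.7]
opening: 0.0106
grip_force: 27.5
```

>>> step_arm([
  {"travel": [0,0,0],"angular": [0,0,0],"gripper": 0.35},
  {"travel": [0,0,0],"angular": [0,0,0],"gripper": 0.35},
  {"travel": [0,0,0],"angular": [0,0,0],"gripper": 0.35},
  {"travel": [0,0,0.03],"angular": [0,0,0],"gripper": 0.35},
  {"travel": [0,0,0.1],"angular": [0,0,0],"gripper": 0.35},
  {"travel": [0,0,0.18],"angular": [0,0,0],"gripper": 0.35},
  {"travel": [-0.04,-0.05,0.24],"angular": [0,0,0],"gripper": 0.35},
  {"travel": [-0.04,-0.05,0.24],"angular": [0,0,0],"gripper": 0.35},
  {"travel": [-0.04,-0.05,0.24],"angular": [0,0,0],"gripper": 0.35},
])

```text
t: 21.25
tool_pos: [0.4371, 0.3157, 0.1208]
tool_rot: [2.396, 2.032, 0.005]
contact_force: [-1.0, 0.7, 0.9]
opening: 0.0298
grip_force: 0.0
```

Run:
```python
from h import *
d=ctrl.get_image("wrist");np.save("w9.npy",d,allow_pickle=True)
c=[pix(d,[x,y,.01])[0] for x,y in((.43,.44),(.43,.24),(.64,.44),(.64,.24))];c=np.array(c);lo=np.maximum(c.min(0)-10,0).astype(int);hi=np.minimum(c.max(0)+10,[512,384]).astype(int)
im=cv2.resize(d["img"][lo[1]:hi[1],lo[0]:hi[0],::-1],None,fx=2.4,fy=2.4,interpolation=cv2.INTER_CUBIC);print(lo,hi,im.shape)
cv2.imwrite("pics/w9.png",im)
o=ctrl.get_obs();print(o["tool_pos"],o["tool_rot"],o["q"])
```

```text
[209   0] [471 254] (610, 629, 3)
[0.43637239 0.31547843 0.11896047] [-2.39577240e+00 -2.03193254e+00  3.43065722e-04] [ 4.87653895e-01 -9.20128942e-02  1.89038467e+00  1.32177051e-04
  1.34347270e+00  6.51602596e-01]
```

View pics/w9.png

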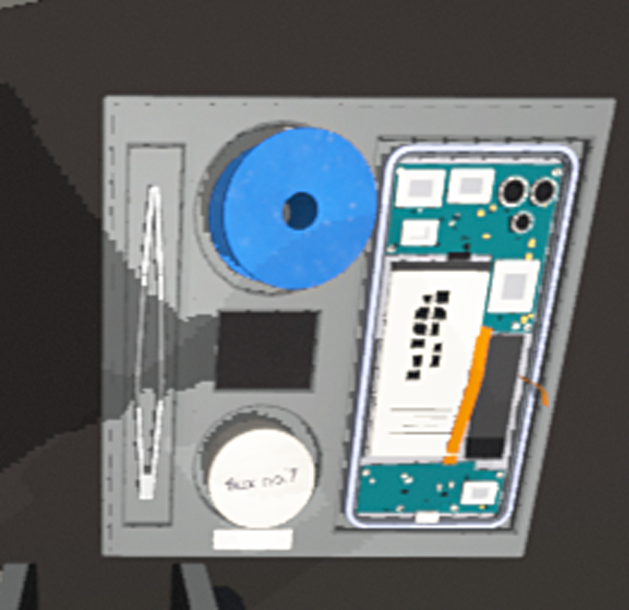

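The opened-phone tray has the tweezers in the groove (150,345), the reel in its well (300,210) and the tin in its well (262,480), with the phone in its bay. The camera module is next.

>>> step_arm([
  {"travel": [0,-0.07,0],"angular": [0,0,-0.16],"gripper": 0.4},
  {"travel": [0,-0.14,0],"angular": [0,0,-0.32],"gripper": 0.4},
  {"travel": [0,-0.21,0],"angular": [0,0,-0.48],"gripper": 0.4},
  {"travel": [0.03,-0.28,0],"angular": [0,0,-0.64],"gripper": 0.4},
  {"travel": [0.07,-0.35,0],"angular": [0,0,-0.8],"gripper": 0.4},
  {"travel": [0.11,-0.41,0],"angular": [0,0,-0.95],"gripper": 0.4},
  {"travel": [0.135,-0.458,0],"angular": [0,0,-0.95],"gripper": 0.4},
  {"travel": [0.135,-0.458,0],"angular": [0,0,-0.95],"gripper": 0.4},
  {"travel": [0.135,-0.458,0],"angular": [0,0,-0.95],"gripper": 0.4},
])

```text
t: 22.2
tool_pos: [0.5167, 0.0407, 0.1169]
tool_rot: [-2.97, -1.017, 0.007]
contact_force: [-0.1, 0.1, 0.3]
opening: 0.0339
grip_force: 0.0
```

>>> step_arm([
  {"travel": [0,0,-0.03],"angular": [0,0,-0.16],"gripper": 0.4},
  {"travel": [0,0,-0.06],"angular": [0,0,-0.32],"gripper": 0.4},
  {"travel": [0,0,-0.1],"angular": [0,0,-0.48],"gripper": 0.4},
  {"travel": [0,0,-0.13],"angular": [0,0,-0.64],"gripper": 0.4},
  {"travel": [0,0,-0.15],"angular": [0,0,-0.697],"gripper": 0.4},
  {"travel": [0,0,-0.15],"angular": [0,0,-0.697],"gripper": 0.4},
  {"travel": [0,0,-0.15],"angular": [0,0,-0.697],"gripper": 0.4},
  {"travel": [0,0,-0.15],"angular": [0,0,-0.697],"gripper": 0.4},
])

```text
t: 23.0
tool_pos: [0.5181, 0.0414, 0.0301]
tool_rot: [3.136, 0.181, 0.002]
contact_force: [0.9, -0.2, 1.1]
opening: 0.0342
grip_force: 0.0
```

Run:
```python
from h import *
d=ctrl.get_image("wrist");np.save("w10.npy",d,allow_pickle=True)
o=ctrl.get_obs();p=np.array(o["tool_pos"]);a=np.array(o["tool_rot"]);print(p,a,"tool x ang",2*np.degrees(np.arctan(a[1]/a[0])))
g=up(d);hsv=cv2.cvtColor(g,cv2.COLOR_RGB2HSV).astype(int)
q=pix(d,[.5175,.0405,.011])[0];print("pix",q, g[int(4*q[1]),int(4*q[0])])
blob(d,(hsv[...,1]<75)&(hsv[...,2]<110),.011,(q[0]-32,q[1]-45,q[0]+32,q[1]+45),close=9,n=3)
```

```text
[0.51833669 0.04122485 0.03040088] [3.13631289e+00 1.80155212e-01 2.51932237e-03] tool x ang 6.575111139662348
pix [251.74161784 214.56945132] [46 44 41]
  mean [514.   44.9] rect [514.8  40.4] [68.7 46.5] 4.6 circ [array([514. ,  49.3]), np.float64(37.2)]
```

>>> step_arm([
  {"travel": [-0.001,-0.001,-0.04],"angular": [0,0,0],"gripper": 0.4},
  {"travel": [-0.001,-0.001,-0.07],"angular": [0,0,0],"gripper": 0.4},
  {"travel": [-0.001,-0.001,-0.09],"angular": [0,0,0],"gripper": 0.4},
  {"travel": [-0.001,-0.001,-0.099],"angular": [0,0,0],"gripper": 0.4},
  {"travel": [-0.001,-0.001,-0.099],"angular": [0,0,0],"gripper": 0.4},
  {"travel": [-0.001,-0.001,-0.099],"angular": [0,0,0],"gripper": 0.1},
  {"travel": [-0.001,-0.001,-0.099],"angular": [0,0,0],"gripper": 0.1},
  {"travel": [-0.001,-0.001,-0.099],"angular": [0,0,0],"gripper": 0.1},
  {"travel": [-0.001,-0.001,-0.099],"angular": [0,0,0],"gripper": 0.1},
  {"travel": [-0.001,-0.001,-0.099],"angular": [0,0,0],"gripper": 0.1},
], squeeze=20)

```text
t: 24.05
tool_pos: [0.5179, 0.0401, -0.029]
tool_rot: [3.136, 0.178, 0.003]
contact_force: [0.1, 0.9, 4.6]
opening: 0.0211
grip_force: 22.4
```

>>> step_arm([
  {"travel": [0,0,0.06],"angular": [0,0,0],"gripper": 0.1},
  {"travel": [0,0,0.13],"angular": [0,0,0],"gripper": 0.1},
  {"travel": [0,-0.07,0.18],"angular": [0,0,-0.08],"gripper": 0.1},
  {"travel": [0,-0.14,0.2],"angular": [0,0,-0.158],"gripper": 0.1},
  {"travel": [-0.02,-0.21,0.2],"angular": [0,0,-0.158],"gripper": 0.1},
  {"travel": [-0.0365,-0.28,0.2],"angular": [0,0,-0.158],"gripper": 0.1},
  {"travel": [-0.0365,-0.34,0.2],"angular": [0,0,-0.158],"gripper": 0.1},
  {"travel": [-0.0365,-0.4,0.2],"angular": [0,0,-0.158],"gripper": 0.1},
  {"travel": [-0.0365,-0.4,0.2],"angular": [0,0,-0.158],"gripper": 0.1},
  {"travel": [-0.0365,-0.4,0.2],"angular": [0,0,-0.158],"gripper": 0.1},
])

```text
t: 25.05
tool_pos: [0.4948, -0.2001, 0.0897]
tool_rot: [-3.141, 0.019, 0.001]
contact_force: [-0.0, 1.2, 0.4]
opening: 0.0211
grip_force: 22.0
```

>>> step_arm([
  {"travel": [0,0,0],"angular": [0,0,0],"gripper": 0.1},
  {"travel": [0,0,0],"angular": [0,0,0],"gripper": 0.1},
])

```text
t: 25.25
tool_pos: [0.4951, -0.1986, 0.0898]
tool_rot: [-3.141, 0.014, 0.001]
contact_force: [0.1, -0.4, -0.0]
opening: 0.0208
grip_force: 22.0
```

Run:
```python
from h import *
d=ctrl.get_image("wrist");np.save("w11.npy",d,allow_pickle=True)
cv2.imwrite("pics/w11.png",cv2.resize(d["img"][:,:,::-1],(800,600),interpolation=cv2.INTER_CUBIC))
o=ctrl.get_obs();p=np.array(o["tool_pos"]);a=np.array(o["tool_rot"]);print(p,a,"tool x ang",2*np.degrees(np.arctan(a[1]/a[0])),o["opening"],o["grip_force"])
g=up(d);V=g.max(2)
print((pix(d,[.496,-.2,.0065])*1.5625).round())
blob(d,V>95,.009,(0,0,512,384))
```

```text
[ 0.49519412 -0.19865018  0.08986715] [-3.14127618e+00  1.40793441e-02  4.23654438e-04] tool x ang -0.5136011923474366 0.0210044965749177 21.99209690093994
[[395. 291.]]
  mean [ 539.8 -203.2] rect [ 510.  -202.5] [187.8 224.3] 89.4 circ [array([ 526.3, -202.7]), np.float64(133.1)]
```

View pics/w11.png

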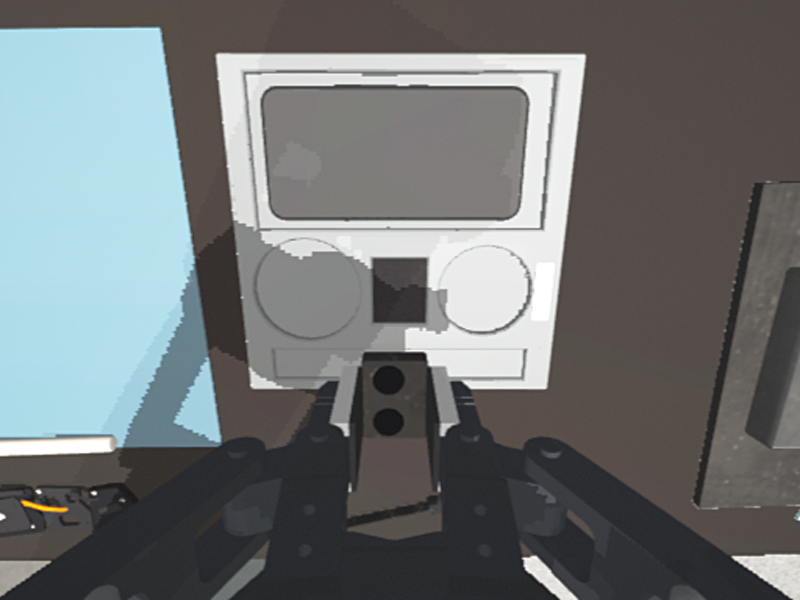

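The module is held level between the pads (395,395), with the cell at (400,290), the tray corners at (217,54), (585,55), (547,388), (250,387), and the phone in its bay. I'll refine both positions.

Run:
```python
from h import *
d=np.load("w11.npy",allow_pickle=True).item();s=1.5625
cell=world(d,np.array([[372,258],[428,258],[428,323],[373,323]])/s,.009)*1000;print("cell",cell.round(1).tolist(),cell.mean(0))
t=world(d,np.array([[217,54],[585,55],[547,388],[250,387]])/s,.009)*1000;print("tray",t.round(1).tolist(),t.mean(0))
gr=world(d,np.array([[273,349],[524,349],[525,378],[274,378]])/s,.009)*1000;print("groove",gr.round(1).tolist(),gr.mean(0))
m=world(d,np.array([[389,378],[389,421]])/s,.0898+.040)*1000;print("lens",m.round(1),m.mean(0))
me=world(d,np.array([[363,353],[427,353]])/s,.0898+.040)*1000;print("far edge",me.round(1))
print(ctrl.get_obs()["tool_pos"])
```

```text
cell [[516.7, -187.2], [516.4, -219.2], [476.6, -219.7], [476.9, -186.8]] [ 496.62185333 -203.2158785 ]
tray [[622.1, -112.0], [619.7, -296.6], [432.1, -295.1], [434.5, -108.4]] [ 527.10652907 -203.00752267]
groove [[460.4, -125.3], [459.0, -278.6], [439.2, -280.7], [440.7, -124.1]] [ 449.84349054 -202.15942039]
lens [[ 503.9 -198.1]
 [ 487.5 -197.9]] [ 495.69095583 -197.95738555]
far edge [[ 513.  -189.7]
 [ 512.8 -210.5]]
[ 0.49519412 -0.19865018  0.08986715]
```

>>> step_arm([
  {"travel": [0.001,-0.005,-0.05],"angular": [0,0,0],"gripper": 0.1},
  {"travel": [0.001,-0.005,-0.11],"angular": [0,0,0],"gripper": 0.1},
  {"travel": [0.001,-0.005,-0.15],"angular": [0,0,0],"gripper": 0.1},
  {"travel": [0.001,-0.005,-0.17],"angular": [0,0,0],"gripper": 0.1},
  {"travel": [0.001,-0.005,-0.182],"angular": [0,0,0],"gripper": 0.1},
  {"travel": [0.001,-0.005,-0.186],"angular": [0,0,0],"gripper": 0.1},
  {"travel": [0.001,-0.005,-0.186],"angular": [0,0,0],"gripper": 0.1},
  {"travel": [0.001,-0.005,-0.186],"angular": [0,0,0],"gripper": 0.1},
])

```text
t: 26.1
tool_pos: [0.4969, -0.2034, -0.0201]
tool_rot: [3.14, -0.016, 0.003]
contact_force: [1.1, -0.1, 0.2]
opening: 0.0212
grip_force: 22.0
```

>>> step_arm([
  {"travel": [-0.001,0.002,-0.004],"angular": [0,0,0],"gripper": 0.1},
  {"travel": [-0.001,0.002,-0.0065],"angular": [0,0,0],"gripper": 0.1},
  {"travel": [-0.001,0.002,-0.0065],"angular": [0,0,0],"gripper": 0.1},
  {"travel": [-0.001,0.002,-0.0065],"angular": [0,0,0],"gripper": 0.1},
])

```text
t: 26.5
tool_pos: [0.4958, -0.2018, -0.0242]
tool_rot: [3.141, -0.017, 0.001]
contact_force: [-1.6, 0.9, 5.7]
opening: 0.0209
grip_force: 25.3
```

>>> step_arm([
  {"travel": [0,0,0],"angular": [0,0,0],"gripper": 0.4},
  {"travel": [0,0,0],"angular": [0,0,0],"gripper": 0.4},
  {"travel": [0,0,0],"angular": [0,0,0],"gripper": 0.4},
  {"travel": [0,0,0.03],"angular": [0,0,0],"gripper": 0.4},
  {"travel": [0,0,0.1],"angular": [0,0,0],"gripper": 0.4},
  {"travel": [0,0,0.18],"angular": [0,0,0],"gripper": 0.4},
  {"travel": [-0.02,0,0.22],"angular": [0,0,0],"gripper": 0.4},
  {"travel": [-0.02,0,0.22],"angular": [0,0,0],"gripper": 0.4},
])

```text
t: 27.3
tool_pos: [0.4853, -0.2032, 0.1114]
tool_rot: [3.137, -0.017, 0.011]
contact_force: [0.8, -0.5, -0.5]
opening: 0.0343
grip_force: 0.0
```

Run:
```python
from h import *
d=ctrl.get_image("wrist");np.save("w12.npy",d,allow_pickle=True)
o=ctrl.get_obs();print(o["tool_pos"])
q=pix(d,[.496,-.202,.0155])[0];g=up(d);q4=(4*q).astype(int)
gray=cv2.cvtColor(g,cv2.COLOR_RGB2GRAY);sub=gray[q4[1]-150:q4[1]+150,q4[0]-150:q4[0]+150]
for th in(30,55,100):
    print(th);m=np.zeros(gray.shape,bool);m[...]=gray<th
    blob(d,m,.0155,(q[0]-25,q[1]-28,q[0]+25,q[1]+28),n=2)
cir=cv2.HoughCircles(cv2.GaussianBlur(sub,(5,5),0),cv2.HOUGH_GRADIENT,1,30,param1=60,param2=18,minRadius=12,maxRadius=45)
if cir is not None:
    for x,y,r in cir[0][:4]: print("c",(world(d,[[(x+q4[0]-150+.5)/4-.5,(y+q4[1]-150+.5)/4-.5]],.0155)*1000).round(1),r)
```

```text
[ 0.48416265 -0.20231657  0.10856503]
30
  mean [ 487.1 -200.1] rect [ 487.  -200.1] [8.9 7. ] 71.8 circ [array([ 487.9, -200.5]), np.float64(4.6)]
  mean [ 492.2 -199.9] rect [ 492.2 -199.9] [0.2 0.2] 89.1 circ [array([ 492.2, -199.9]), np.float64(0.2)]
55
  mean [ 487.6 -200.3] rect [ 487.7 -200.3] [10.5 10.5] 30.1 circ [array([ 487.6, -200.3]), np.float64(5.6)]
  mean [ 503.9 -200.9] rect [ 503.8 -200.9] [ 9.4 10.1] 55.2 circ [array([ 504. , -200.7]), np.float64(5.2)]
100
  mean [ 497.9 -201.7] rect [ 498.5 -202.1] [38.8 31.4] 0.2 circ [array([ 498.6, -202.5]), np.float64(24.6)]
  mean [ 503.8 -201. ] rect [ 503.7 -201. ] [11.3 12.1] 61.0 circ [array([ 503.8, -200.8]), np.float64(6.1)]
c [[ 504.2 -200.9]] 22.1
c [[ 487.9 -200.4]] 21.4
```

>>> step_arm([
  {"travel": [0,0.07,0],"angular": [0,0,-0.06],"gripper": 0.35},
  {"travel": [0,0.14,0],"angular": [0,0,-0.129],"gripper": 0.35},
  {"travel": [0,0.21,0],"angular": [0,0,-0.129],"gripper": 0.35},
  {"travel": [0.02,0.28,0],"angular": [0,0,-0.129],"gripper": 0.35},
  {"travel": [0.03,0.35,0],"angular": [0,0,-0.129],"gripper": 0.35},
  {"travel": [0.04,0.42,0],"angular": [0,0,-0.129],"gripper": 0.35},
  {"travel": [0.0513,0.49,0],"angular": [0,0,-0.129],"gripper": 0.35},
  {"travel": [0.0513,0.56,-0.05],"angular": [0,0,-0.129],"gripper": 0.35},
  {"travel": [0.0513,0.56,-0.1],"angular": [0,0,-0.129],"gripper": 0.35},
  {"travel": [0.0513,0.56,-0.12],"angular": [0,0,-0.129],"gripper": 0.35},
])

```text
t: 28.35
tool_pos: [0.5096, 0.1352, 0.0288]
tool_rot: [3.135, -0.172, -0.015]
contact_force: [-1.3, -0.1, -1.2]
opening: 0.03
grip_force: 0.0
```

>>> step_arm([
  {"travel": [0,0,0],"angular": [0,0,0],"gripper": 0.35},
  {"travel": [0,0,0],"angular": [0,0,0],"gripper": 0.35},
  {"travel": [0,0,0],"angular": [0,0,0],"gripper": 0.35},
])

```text
t: 28.65
tool_pos: [0.5153, 0.1338, 0.0361]
tool_rot: [-3.136, 0.178, -0.004]
contact_force: [-0.1, 0.3, -0.1]
opening: 0.0298
grip_force: 0.0
```

Run:
```python
from h import *
d=ctrl.get_image("wrist");np.save("w13.npy",d,allow_pickle=True)
o=ctrl.get_obs();p=np.array(o["tool_pos"]);a=np.array(o["tool_rot"]);print(p,a,"tool x ang",2*np.degrees(np.arctan(a[1]/a[0])))
g=up(d);hsv=cv2.cvtColor(g,cv2.COLOR_RGB2HSV).astype(int);H,S,V=[hsv[...,i] for i in range(3)]
blob(d,(H>15)&(H<35)&(S>110),.007,(130,100,400,384),close=15)
```

```text
[0.51544862 0.13383353 0.03629109] [-3.13604522  0.17787719 -0.00471013] tool x ang -6.492702225860802
  mean [502.9 134.7] rect [501.5 134.9] [ 9.5 58.8] 83.8 circ [array([501.7, 134.9]), np.float64(29.6)]
```

>>> step_arm([
  {"travel": [0,0,-0.05],"angular": [0,0,0],"gripper": 0.35},
  {"travel": [0,0,-0.08],"angular": [0,0,0],"gripper": 0.35},
  {"travel": [0,0,-0.1],"angular": [0,0,0],"gripper": 0.35},
  {"travel": [0,0,-0.1105],"angular": [0,0,0],"gripper": 0.35},
  {"travel": [0,0,-0.1105],"angular": [0,0,0],"gripper": 0.35},
  {"travel": [0,0,-0.1105],"angular": [0,0,0],"gripper": 0},
  {"travel": [0,0,-0.1105],"angular": [0,0,0],"gripper": 0},
  {"travel": [0,0,-0.1105],"angular": [0,0,0],"gripper": 0},
  {"travel": [0,0,-0.1105],"angular": [0,0,0],"gripper": 0},
  {"travel": [0,0,-0.1105],"angular": [0,0,0],"gripper": 0},
], squeeze=30)

```text
t: 29.7
tool_pos: [0.515, 0.1345, -0.0308]
tool_rot: [-3.137, 0.176, -0.003]
contact_force: [0.2, -0.4, 5.3]
opening: 0.0087
grip_force: 30.2
```

>>> step_arm([
  {"travel": [0,0,0.06],"angular": [0,0,0],"gripper": 0},
  {"travel": [0,0,0.14],"angular": [0,0,0],"gripper": 0},
  {"travel": [0,-0.05,0.2],"angular": [0,0,0.16],"gripper": 0},
  {"travel": [-0.02,-0.12,0.22],"angular": [0,0,0.32],"gripper": 0},
  {"travel": [-0.04,-0.19,0.22],"angular": [0,0,0.48],"gripper": 0},
  {"travel": [-0.06,-0.26,0.22],"angular": [0,0,0.64],"gripper": 0},
  {"travel": [-0.08,-0.33,0.22],"angular": [0,0,0.8],"gripper": 0},
  {"travel": [-0.1,-0.4,0.22],"angular": [0,0,0.95],"gripper": 0},
  {"travel": [-0.1,-0.4,0.22],"angular": [0,0,0.95],"gripper": 0},
  {"travel": [-0.1,-0.4,0.22],"angular": [0,0,0.95],"gripper": 0},
])

```text
t: 30.7
tool_pos: [0.4534, -0.1059, 0.0997]
tool_rot: [-2.986, -0.974, 0.0]
contact_force: [0.6, -0.1, -0.2]
opening: 0.0086
grip_force: 29.7
```

>>> step_arm([
  {"travel": [-0.008,-0.05,0],"angular": [0,0,0.16],"gripper": 0},
  {"travel": [-0.008,-0.1,0],"angular": [0,0,0.32],"gripper": 0},
  {"travel": [-0.008,-0.15,0],"angular": [0,0,0.48],"gripper": 0},
  {"travel": [-0.008,-0.189,0],"angular": [0,0,0.64],"gripper": 0},
  {"travel": [-0.008,-0.189,0],"angular": [0,0,0.8],"gripper": 0},
  {"travel": [-0.008,-0.189,0],"angular": [0,0,0.95],"gripper": 0},
  {"travel": [-0.008,-0.189,0],"angular": [0,0,0.95],"gripper": 0},
  {"travel": [-0.008,-0.189,0],"angular": [0,0,0.95],"gripper": 0},
])

```text
t: 31.5
tool_pos: [0.4496, -0.2177, 0.0999]
tool_rot: [-2.423, -1.999, -0.0]
contact_force: [-0.2, 0.1, -0.5]
opening: 0.0079
grip_force: 29.8
```

>>> step_arm([
  {"travel": [0,-0.002,0],"angular": [0,0,0.1],"gripper": 0},
  {"travel": [0,-0.002,0],"angular": [0,0,0.229],"gripper": 0},
  {"travel": [0,-0.002,0],"angular": [0,0,0.229],"gripper": 0},
  {"travel": [0,-0.002,0],"angular": [0,0,0.229],"gripper": 0},
])

```text
t: 31.9
tool_pos: [0.4493, -0.2197, 0.1002]
tool_rot: [-2.236, -2.207, -0.0]
contact_force: [0.4, -0.2, 0.0]
opening: 0.0085
grip_force: 29.8
```

Run:
```python
from h import *
d=ctrl.get_image("wrist");np.save("w14.npy",d,allow_pickle=True)
o=ctrl.get_obs();p=np.array(o["tool_pos"]);a=np.array(o["tool_rot"]);print(p,a,"tool x ang",2*np.degrees(np.arctan(a[1]/a[0])))
g=up(d);hsv=cv2.cvtColor(g,cv2.COLOR_RGB2HSV).astype(int);H,S,V=[hsv[...,i] for i in range(3)]
blob(d,(H>15)&(H<35)&(S>110),p[2]+.0378,(130,100,400,384),close=15,n=2)
c=pix(d,[[x,y,.009] for x,y in((.43,-.1),(.43,-.3),(.625,-.1),(.625,-.3))]);print(c.round())
# dark pad + module region in cell, closed phone
q=pix(d,[.496,-.202,.0155])[0];gray=cv2.cvtColor(g,cv2.COLOR_RGB2GRAY)
blob(d,gray<100,.009,(q[0]-30,q[1]-30,q[0]+30,q[1]+30),n=1)
blob(d,gray>105,.009,(c[:,0].min()-12,max(0,c[:,1].min()-12),min(512,c[:,0].max()+12),min(384,c[:,1].max()+12)),n=1)
```

```text
[ 0.44928534 -0.2197706   0.10019601] [-2.23529862e+00 -2.20730212e+00 -5.23868910e-05] tool x ang 89.27787354809668
  mean [ 450.3 -235.2] rect [ 450.3 -236.3] [60.5 10.6] 89.6 circ [array([ 450.7, -236.2]), np.float64(30.4)]
  mean [ 450.7 -192.4] rect [ 450.7 -192. ] [22.1  9.4] 89.8 circ [array([ 450.3, -192. ]), np.float64(11.2)]
[[225.  43.]
 [233. 258.]
 [463.  40.]
 [423. 255.]]
  mean [ 495.9 -199.9] rect [ 496.6 -201.9] [31.4 39.8] 89.7 circ [array([ 496.5, -202.1]), np.float64(25.0)]
  mean [ 524.3 -193.2] rect [ 521.6 -211.4] [206.2 197.1] 89.3 circ [array([ 521.1, -211.7]), np.float64(142.0)]
```

>>> step_arm([
  {"travel": [-0.001,0.008,-0.06],"angular": [0,0,0],"gripper": 0},
  {"travel": [-0.001,0.008,-0.12],"angular": [0,0,0],"gripper": 0},
  {"travel": [-0.001,0.008,-0.16],"angular": [0,0,0],"gripper": 0},
  {"travel": [-0.001,0.008,-0.185],"angular": [0,0,0],"gripper": 0},
  {"travel": [-0.001,0.008,-0.2],"angular": [0,0,0],"gripper": 0},
  {"travel": [-0.001,0.008,-0.205],"angular": [0,0,0],"gripper": 0},
  {"travel": [-0.001,0.008,-0.206],"angular": [0,0,0],"gripper": 0},
  {"travel": [-0.001,0.008,-0.206],"angular": [0,0,0],"gripper": 0},
  {"travel": [-0.001,0.008,-0.206],"angular": [0,0,0],"gripper": 0},
])

```text
t: 32.85
tool_pos: [0.4494, -0.2159, -0.0222]
tool_rot: [2.232, 2.208, 0.001]
contact_force: [-0.5, 0.7, -0.4]
opening: 0.0085
grip_force: 29.8
```

>>> step_arm([
  {"travel": [-0.001,0,-0.003],"angular": [0,0,0],"gripper": 0},
  {"travel": [-0.001,0,-0.003],"angular": [0,0,0],"gripper": 0},
  {"travel": [-0.001,0,-0.003],"angular": [0,0,0],"gripper": 0.3},
  {"travel": [-0.001,0,-0.003],"angular": [0,0,0],"gripper": 0.3},
  {"travel": [-0.001,0,-0.003],"angular": [0,0,0],"gripper": 0.3},
  {"travel": [-0.001,0,0.02],"angular": [0,0,0],"gripper": 0.3},
  {"travel": [-0.001,0,0.08],"angular": [0,0,0],"gripper": 0.3},
  {"travel": [-0.001,0,0.16],"angular": [0,0,0],"gripper": 0.3},
  {"travel": [-0.03,0,0.24],"angular": [0,0,0],"gripper": 0.3},
  {"travel": [-0.03,-0.02,0.24],"angular": [0,0,0],"gripper": 0.3},
])

```text
t: 33.85
tool_pos: [0.4332, -0.2294, 0.1293]
tool_rot: [2.223, 2.202, 0.003]
contact_force: [0.6, -0.2, 0.2]
opening: 0.0256
grip_force: 0.0
```

Run:
```python
from h import *
d=ctrl.get_image("wrist");np.save("w15.npy",d,allow_pickle=True)
im=cv2.resize(d["img"][:290,:,::-1],None,fx=1.56,fy=1.56,interpolation=cv2.INTER_CUBIC)
cv2.imwrite("pics/w15.png",im);print(im.shape,ctrl.get_obs()["tool_pos"])
```

```text
(452, 799, 3) [ 0.43216598 -0.23036886  0.1259911 ]
```

View pics/w15.png

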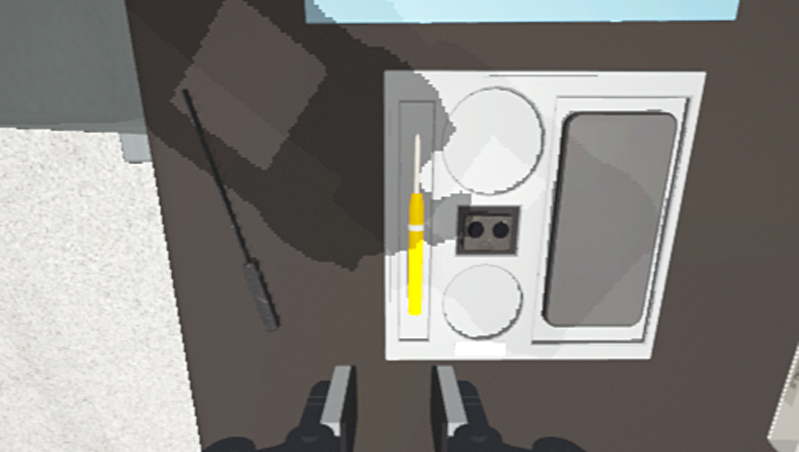

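The last picture shows the driver in the groove (416,230), the module in its padded cell (487,230) and the closed phone in its bay. The arm is clear of everything, so I'm handing the job in.

```bash
python3 -c "
from station import ctrl
print(ctrl.finish_job())"
```

```text
the job is handed in; nothing more can be done
None
```

Both kits are made up and the job is handed in at about 34 s: the last wrist-camera pictures show the reel, tin and tweezers in the opened-phone tray, the camera module and screwdriver in the closed-phone tray, and both phones in their bays; the judged result was not shown to me.

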